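Marble dish to the canvas

TASK

For marble painting: pick the glass marble out of the crate of odds and ends, leaving the rest in the crate, and set it gently into the aluminium dish. Then take the dish by its wooden handle, raise it straight up about 10 cm above its riser and turn it level through a quarter turn, with the marble staying centred, so that its pouring lip squarely faces the canvas. Finish still holding it there, level and still, above the riser; do not disturb the large jar, the paint pot or the brush.

Things in the scene. Friction and masses are not known exactly. Their poses are not given: they have to be found in the camera images.
- marble_center (a point): Centre of the glass marble, the only ball: a plain sphere 30 mm across (about 35 g) lying loose on the crate's floor; it rolls if nudged. Along the crate's x axis it has at least 35 mm of free room on both sides, over a strip 36 mm wide.
- crate: Fixed open wooden crate of odds and ends, outside 240 x 180 x 40 mm (x, y, z), walls and floor 5 mm thick. Origin: centre of its underside, on the table; its x axis runs along the 240 mm side. It stands to the left or to the right of the riser, the canvas on the other side.
- dish: The loose dish, about 130 g: round aluminium dish, 136 mm across over its wire rim, with a pouring lip on one side and a wooden handle on the opposite side. Its inside is a shallow cone rising 8 degrees from the middle, so the marble rests at the middle. Origin: centre of its underside; z up through the bowl, x from the handle towards the lip. The rim's top is 20 mm above the underside.
- dish_center (a point): Bottom of the dish's inside, on its axis, 6 mm above its underside; axes as the dish (x towards the lip). The marble at rest has its centre 15 mm above this point.
- dish_lip (a point): Tip of the pouring lip, 85 mm from the dish's axis, 17 mm above its underside. At the start it points roughly towards the robot.
- dish_grip (a point): Centre of the wooden handle, 105 mm from the dish's axis opposite the lip, 15 mm above the dish's underside (65 mm above the table at the start); axes as the dish. The handle is an upright bar 66 mm long (along the dish's x), 18 mm wide (y), 30 mm tall; beneath it is 50 mm of free air at the start.
- riser: Fixed square wooden block 90 x 90 x 50 mm on which the dish stands at the start, centred. Origin: centre of its underside, on the table. Its y axis points left and its x axis away from the robot (give or take about 9 degrees); canvas and crate stand along its y axis, squarely beside it.
- canvas_center (a point): Centre of the top face of the fixed painted canvas board, 200 x 200 x 20 mm, flat on the table about 250 mm to the left or right of the riser, square to the riser: seen from the riser its direction is a quarter turn from the lip's starting direction.
- cork_mid (a point): Middle of a cork stopper in the crate, 27 mm across, 28 mm tall.
- pot_mid (a point): Middle of a tiny capped glass pot in the crate, 28 mm across, 34 mm tall.
- block_mid (a point): Middle of a wooden block in the crate, 26 x 22 x 30 mm tall.
- collar_mid (a point): Middle of a brass collar lying in the middle of the crate, 26 mm across, 12 mm tall.
- crayon_mid (a point): Middle of a crayon in the crate, 10 x 75 x 10 mm, lying along the end wall nearer the robot.
- jar_mid (a point): Middle of a large capped glass jar, 76 mm across, 110 mm tall, beyond the work: leave alone.
- paintpot_mid (a point): Middle of a capped paint pot, 64 mm across, 70 mm tall, beyond the work: leave alone.
- brush_grip (a point): Handle of a brush about 200 mm long lying beyond the work: leave alone.
- marble: The same marble; its origin turns as it rolls, use the centre above.
- canvas: The same canvas board; origin: centre of its underside, on the table, axes parallel to the riser's.
There are look-alikes about, which are no part of the job. What is shaped like the dish but pink is not meant. What is meant by the marble is not orange, and is the smaller of those in its own colour.

How it is judged:
By the outcome, as a careful person would: the job done as asked, in the order asked, and still so for the second after the job is handed in, while the arm keeps its last pose, push and grip.
It also fails if it takes over 64 s, if anything falls off the work surface, if the arm or the gripper's body presses on something with over 40 N, if the wrist force passes 120 N, or if a joint passes its speed limit or range.

ROBOT

A 6-joint arm with a two-finger parallel gripper is mounted at the origin on the work surface. World frame = base frame: x ahead of the robot, y to its left, z up, the work surface at z = 0. Lengths are in m, angles in rad, forces in N, time in s.
With the tool pointing down it reaches from about 0.25 to 0.775 m from the base axis. Payload 4 kg.
Tool frame: the origin (TCP) lies between the finger pads; the fingertips stand 8 mm ahead of it and the grasp point (between the pads) lies 11 mm behind it (r.tip_extent is the distance from the TCP to the fingertips, in m); z points along the fingers, y is the direction in which the jaws open and shut (so a half turn about z gives the same grasp; the last joint's range is limited). The gripper opens to 94 mm and grips with 3 to 60 N. Pads are 16 mm wide; open, the fingers measure 119 mm over their backs; the gripper's body (75 mm by 177 mm) begins 78 mm behind the grasp point.
Start: joints at [-1.445, 0.087, 1.371, -0, 1.684, -0.103], TCP at [0.125, -0.536, 0.181] pointing down, gripper open.
Joint ranges: [-3.1, 3.1], [-0.76, 2.03], [0.27, 2.55], [-1.08, 4.22], [0.17, 2.65], [-2.57, 2.57]. Speed limits (rad/s): [2.79, 2.79, 3.14, 3.14, 3.14, 3.14].

INTERFACE

Orientations are given as a unit quaternion [x, y, z, w].
In Python, from plant import r, optics gives the robot as it stands.
- The arm moves only by the shell command python3 -m handwheel 'ROWS' [FORCE]. ROWS is JSON, a list that holds one entry, the list of rows, each a list of 7 numbers: the shift along the tool's x, y, z in mm, then the turn, a rotation vector about the tool's x, y, z in degrees, then the closure, from 0 (fully open) to 1 (shut). In form: [[[dx, dy, dz, ax, ay, az, gripper], ...]]. A call has 1 to 10 rows; each row shifts and turns the commanded pose from where the row before left it, along the tool's axes as they then stand; what a row does not reach is not made up. A row lasts 1/8 s, in which the tool goes at most 62.5 mm and 10.7 degrees, less where a joint would pass 70% of its speed; a pose out of reach is approached as far as the arm can. A call with a gripper value outside its range is refused whole. The fingers move at their own pace and stop on an object; FORCE is the grip in N (left out, the last holds). Time passes only in rows, so rows that do not move let the fingers close. It gives the time, the measured TCP pose, the force and the opening at its end, in the units of the state.
- r.sense(): the state, without advancing time (a new reading comes with each control period).
- optics.snapshot(name): name is "scene" or "side" or "wrist"; returns (picture, depth): 400x640x3 uint8, blue, green, red; 400x640 float32, m along the optical axis (not along the pixel's ray), 0 where there is no reading.
- optics.camera_model(name): a dict with "fx", "fy", "cx", "cy" (pixels), "dist_coeffs" ([k1, k2, p1, p2, k3] as OpenCV has them; the pictures are not rectified), "rvec" (rotation vector, rad) and "tvec" (3), from world to camera coordinates, as OpenCV has them; the wrist camera has in their place "mount" (4x4, takes a point from camera to tool coordinates, whose origin is the TCP and whose axes are the flange's). Camera axes: x right, y down, z forward; pixel columns grow to the right and rows downward; lengths in m; the calibration is good to about 2 mm. A picture is of the moment at which its call begins: read the wrist's pose just before it. camera_model takes no time and is no camera call.
- r.hand_in(): hands the job in, once; it reports no verdict.
The state is a dict: "clock": time; "joints": joint angles; "joint_vel": joint speeds; "joint_efforts": joint torques, N m; "tool_pos": TCP position; "tcp_rot": TCP orientation; "force": force on the tool from outside, world axes, zero at the start; "ft_torque": the same for the moment, N m; "width": finger opening in m.
Only numpy, scipy, OpenCV 4.12 (cv2) and the standard library are available. Lean on these libraries where they do the work, as an engineer would, in place of code of your own. Each camera call takes 0.05 s, during which the arm holds its last target.

## Working session

There is one attempt and no reset: what is moved stays moved. The work goes in short steps, Python scripts to look and compute and a shell command to move; the robot and the scene stay as the last step left them, time stands still between calls to the robot, and variables do not carry over. Pictures are saved under pics/ and viewed, and the job is handed in when it is done.

```bash
mkdir -p pics; ls; python3 - <<'E'
from plant import r, optics
import cv2
print(r.sense())
for n in ["scene","side","wrist"]:
    p,d=optics.snapshot(n); cv2.imwrite(f"pics/{n}0.png",p)
    m=optics.camera_model(n); print(n,m)
E
```

```text
pics
{'clock': 0.0, 'joints': array([-1.44511170e+00,  8.79532477e-02,  1.37227776e+00, -3.21559346e-05,
        1.68357998e+00, -1.03090152e-01]), 'joint_vel': array([ 5.53421904e-04, -1.00852757e-03, -9.15465447e-04,  8.01885178e-05,
       -5.38108388e-04,  6.74298164e-04]), 'joint_efforts': array([-2.71804733e-03, -3.40186536e+01, -3.02429867e+01,  7.18024350e-02,
        3.31512862e-02, -1.64763742e-04]), 'tool_pos': array([ 0.12464364, -0.53506421,  0.18019327]), 'tcp_rot': array([ 9.93464486e-01,  1.14136250e-01, -2.85070568e-05, -1.10891635e-03]), 'force': array([-0.07606648,  0.01864618,  0.12513845]), 'ft_torque': array([ 0.01124864, -0.03445516,  0.01937779]), 'width': 0.09369295745464493}
scene {'fx': 399.09017379775634, 'fy': 399.09017379775634, 'cx': 318.41052498685406, 'cy': 211.35048582686298, 'dist_coeffs': array([-0.02322691,  0.        ,  0.        ,  0.        ,  0.        ]), 'rvec': array([ 1.61945512,  1.87918681, -0.80053512]), 'tvec': array([ 0.01467747, -0.28195263,  1.53407467])}
side {'fx': 375.99254521748014, 'fy': 375.99254521748014, 'cx': 318.17313674570204, 'cy': 196.98679992217757, 'dist_coeffs': array([0.01488518, 0.        , 0.        , 0.        , 0.        ]), 'rvec': array([ 0.22119052, -2.81152404,  1.27771466]), 'tvec': array([0.48036934, 0.08295943, 1.04481664])}
wrist {'fx': 308.9161738278651, 'fy': 308.9161738278651, 'cx': 323.41257593565746, 'cy': 195.97682685746048, 'dist_coeffs': array([0.00337741, 0.        , 0.        , 0.        , 0.        ]), 'mount': array([[ 3.41454454e-04, -9.68832337e-01, -2.47717151e-01,
         7.07856034e-02],
       [ 9.99999778e-01,  1.89151548e-04,  6.38624502e-04,
         8.43075034e-04],
       [-5.71863986e-04, -2.47717314e-01,  9.68832186e-01,
        -2.03243398e-01],
       [ 0.00000000e+00,  0.00000000e+00,  0.00000000e+00,
         1.00000000e+00]])}
```

View pics/scene0.png

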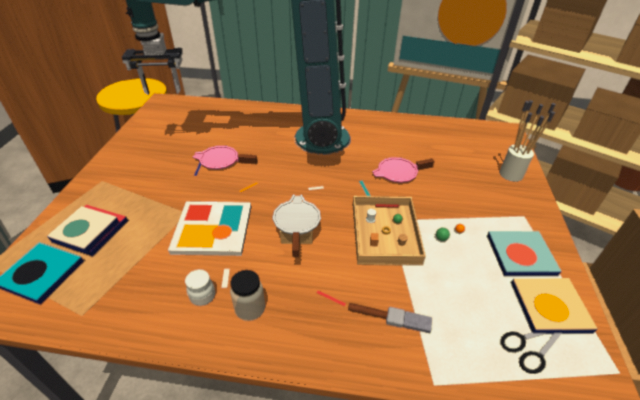

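View pics/side0.png

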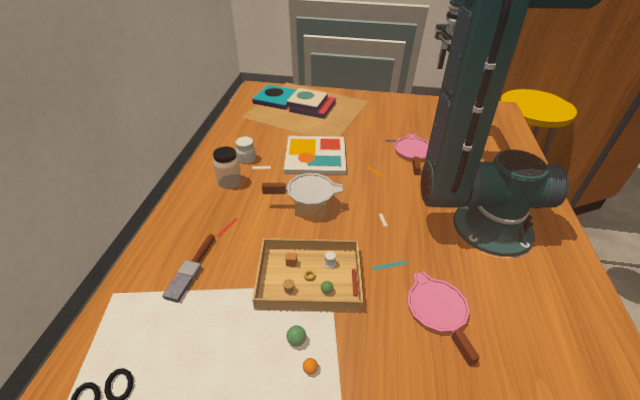

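View pics/wrist0.png

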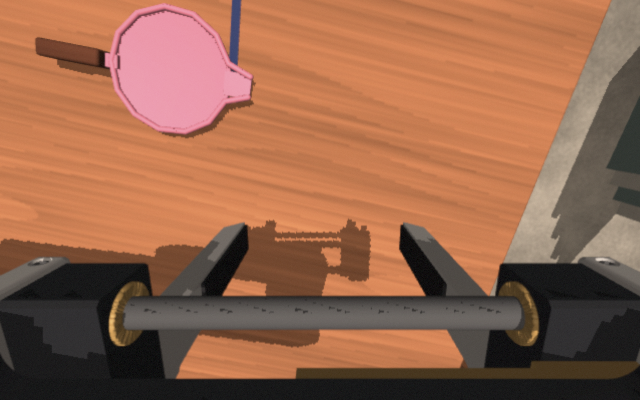

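Scene view: green ball in the crate at (398,218), larger green ball at (443,234) and orange ball at (460,228) on the paper. The one meant is the smaller green one in the crate (398,218). The silvery dish is at (297,215), the canvas at (210,228); the pink dishes at (218,157) and (397,169) are not meant.

```bash
cat > h.py <<'E'
import numpy as np, cv2
from scipy.spatial.transform import Rotation as R
from plant import r, optics
def cam(n,st=None):
    m=optics.camera_model(n)
    K=np.array([[m['fx'],0,m['cx']],[0,m['fy'],m['cy']],[0,0,1]])
    if n=='wrist':
        st=st or r.sense()
        T=np.eye(4);T[:3,:3]=R.from_quat(st['tcp_rot']).as_matrix();T[:3,3]=st['tool_pos']
        M=T@m['mount']; Rc=M[:3,:3]; c=M[:3,3]
    else:
        Rw=R.from_rotvec(m['rvec']).as_matrix(); Rc=Rw.T; c=-Rw.T@m['tvec']
    return K,m['dist_coeffs'],Rc,c
def rays(C,uv):
    K,d,Rc,c=C
    n=cv2.undistortPoints(np.array(uv,float).reshape(-1,1,2),K,d).reshape(-1,2)
    return np.c_[n,np.ones(len(n))]@Rc.T
def onz(C,uv,z):
    v=rays(C,uv); c=C[3]
    return c+v*((z-c[2])/v[:,2])[:,None]
def tri(Cs,uvs):
    A=np.zeros((3,3));b=np.zeros(3)
    for C,uv in zip(Cs,uvs):
        v=rays(C,[uv])[0];v/=np.linalg.norm(v);P=np.eye(3)-np.outer(v,v);A+=P;b+=P@C[3]
    return np.linalg.solve(A,b)
def cloud(C,d):
    vv,uu=np.nonzero(d>0)
    v=rays(C,np.c_[uu,vv])
    P=np.full(d.shape+(3,),np.nan);P[vv,uu]=C[3]+v*d[vv,uu][:,None]
    return P
E
python3 - <<'E'
from h import *
Cs={}
for n in ["scene","side"]:
    C=cam(n);p=cv2.imread(f"pics/{n}0.png");Cs[n]=C
    hsv=cv2.cvtColor(p,cv2.COLOR_BGR2HSV)
    m=cv2.inRange(hsv,(45,80,20),(85,255,255))
    k,l,s,ce=cv2.connectedComponentsWithStats(m)
    print(n,C[3],[(s[i].tolist(),ce[i].round(1).tolist()) for i in range(1,k) if s[i,4]>25])
print(tri([Cs['scene'],Cs['side']],[(398,218),(327,287)]))
a=cv2.imread("pics/scene0.png")[180:280,160:440];b=cv2.imread("pics/side0.png")[165:315,230:380]
cv2.imwrite("pics/c1.png",cv2.resize(a,None,fx=2.8,fy=2.8,interpolation=2))
cv2.imwrite("pics/c2.png",cv2.resize(b,None,fx=4,fy=4,interpolation=2))
E
```

```text
scene [1.30113311 0.16150497 0.8450246 ] [([130, 0, 20, 27, 160], [139.0, 13.2]), ([290, 0, 9, 55, 108], [294.1, 26.0]), ([330, 0, 6, 21, 41], [333.1, 10.0]), ([296, 55, 7, 50, 87], [299.2, 79.2]), ([332, 59, 7, 24, 40], [336.4, 69.7]), ([337, 90, 4, 18, 35], [338.9, 98.4]), ([360, 181, 9, 14, 28], [364.1, 187.6]), ([394, 214, 8, 9, 52], [397.4, 218.1]), ([64, 221, 24, 15, 264], [75.5, 227.9]), ([436, 228, 13, 13, 128], [442.3, 233.9])]
side [0.37950155 0.79670506 0.74196928] [([373, 261, 33, 9, 79], [388.8, 264.9]), ([322, 282, 9, 8, 60], [326.0, 285.3]), ([287, 326, 17, 17, 223], [295.0, 334.0])]
[0.42294573 0.28520893 0.02031348]
```

View pics/c1.png

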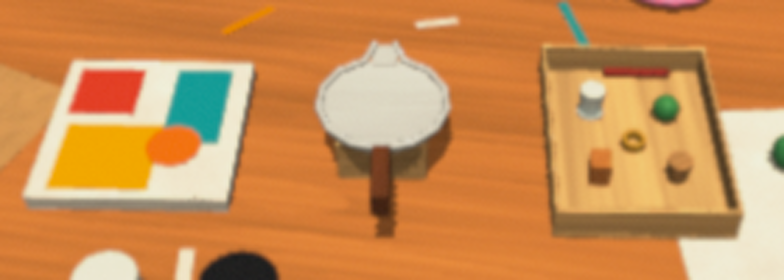

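View pics/c2.png

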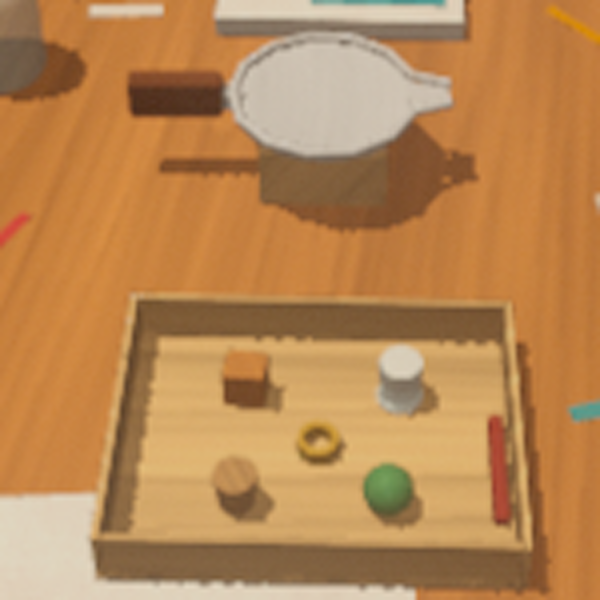

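```bash
python3 - <<'E'
from h import *
np.set_printoptions(precision=4,suppress=True)
Cs=[cam(n) for n in ("scene","side")]
# crate top corners (z=.04) in crop coords
s=np.array([[541,46],[703,48],[741,232],[553,234]])/2.8+[160,180]
d=np.array([[511,303],[530,549],[95,540],[132,296]])/4+[230,165]
print("crate",onz(Cs[0],s,.04)[:,:2],onz(Cs[1],d,.04)[:,:2])
c=np.array([[72,62],[256,63],[230,206],[25,200]])/2.8+[160,180]
print("canvas",onz(Cs[0],c,.02)[:,:2])
# handle tip etc side
print("dish scene: lip, handle far end top", onz(Cs[0],np.array([[384,45]])/2.8+[160,180],.067),onz(Cs[0],np.array([[380,185]])/2.8+[160,180],.08))
print("side", onz(Cs[1],np.array([[452,90]])/4+[230,165],.067),onz(Cs[1],np.array([[130,77]])/4+[230,165],.08))
for n,C in zip(("scene","side"),Cs):
    p,dp=optics.snapshot(n);P=cloud(C,dp)
    hsv=cv2.cvtColor(p,cv2.COLOR_BGR2HSV)
    m=(P[...,2]>.055)&(P[...,2]<.075)&(hsv[...,1]<40)&(abs(P[...,1]-.03)<.12)&(P[...,0]>.25)&(P[...,0]<.6)
    q=P[m];print(n,len(q),q.min(0),q.max(0),q.mean(0))
    m=(P[...,2]>.077)&(P[...,2]<.085)&(abs(P[...,1]-.03)<.06)&(P[...,0]>.35)&(P[...,0]<.6)
    q=P[m];print(n,"handle",len(q),q.min(0),q.max(0),q.mean(0))
E
```

```text
crate [[0.369  0.1458]
 [0.3444 0.3224]
 [0.6029 0.351 ]
 [0.6317 0.1778]] [[0.3637 0.1497]
 [0.3412 0.3256]
 [0.5729 0.3574]
 [0.5988 0.1829]]
canvas [[ 0.4535 -0.3633]
 [ 0.4235 -0.1629]
 [ 0.6282 -0.1334]
 [ 0.6515 -0.3321]]
dish scene: lip, handle far end top [[ 0.4248 -0.0183  0.067 ]] [[0.6316 0.0163 0.08  ]]
side [[ 0.4194 -0.0196  0.067 ]] [[0.6402 0.02   0.08  ]]
scene 1174 [ 0.4263 -0.0666  0.0551] [0.5767 0.0594 0.0745] [ 0.5052 -0.0058  0.0636]
scene handle 31 [0.5816 0.0003 0.0774] [0.5994 0.0161 0.0838] [0.5903 0.0083 0.0806]
side 1027 [ 0.4237 -0.0708  0.0552] [0.574  0.0632 0.0725] [ 0.5057 -0.0035  0.063 ]
side handle 40 [0.5778 0.0008 0.0772] [0.6    0.0204 0.0823] [0.5896 0.0104 0.0799]
```

```bash
cat >> h.py <<'E'
from scipy.linalg import logm,expm
def down(psi,tilt=None):
    a=np.radians(psi)
    return np.array([[np.cos(a),np.sin(a),0],[np.sin(a),-np.cos(a),0],[0,0,-1]])
def plan(pos,psi,n,Rm=None):
    st=r.sense();T=np.eye(4);T[:3,:3]=R.from_quat(st['tcp_rot']).as_matrix();T[:3,3]=st['tool_pos']
    G=np.eye(4);G[:3,:3]=down(psi) if Rm is None else Rm;G[:3,3]=pos
    rel=np.linalg.inv(T)@G
    inc=np.real(expm(logm(rel)/n))
    print("total",(rel[:3,3]*1000).round(1),np.degrees(R.from_matrix(rel[:3,:3]).as_rotvec()).round(2))
    print("row x",n,(inc[:3,3]*1000).round(2),np.degrees(R.from_matrix(inc[:3,:3]).as_rotvec()).round(2))
def where():
    st=r.sense();M=R.from_quat(st['tcp_rot']).as_matrix()
    print(round(st['clock'],2),st['tool_pos'].round(4),"psi",np.degrees(np.arctan2(M[1,0],M[0,0])).round(2),"z",M[:,2].round(4),"j",st['joints'].round(2),"F",st['force'].round(2),"T",st['ft_torque'].round(3),"w",round(st['width'],4))
E
python3 -c "
from h import *
where();plan([.5,-.08,.25],98,13)"
```

```text
0.25 [ 0.1247 -0.5354  0.1808] psi 13.11 z [-1.e-04  1.e-03 -1.e+00] j [-1.45  0.09  1.37 -0.    1.68 -0.1 ] F [-0.08  0.36  0.26] T [ 0.028 -0.006  0.022] w 0.0942
total [ 468.8 -358.5  -68.8] [-4.000e-02 -5.000e-02 -8.489e+01]
row x 13 [49.78  1.55 -5.31] [-0.   -0.   -6.53]
```

```bash
python3 -m handwheel '[[[25,1,-10,0,0,-4,0],[50,1.5,-8,0,0,-6.5,0],[50,1.5,-8,0,0,-6.5,0],[50,1.5,-6,0,0,-6.5,0],[50,1.5,-5,0,0,-6.5,0],[50,1.5,-5,0,0,-6.5,0],[50,1.5,-5,0,0,-6.5,0],[50,1.5,-5,0,0,-6.5,0],[50,1.5,-5,0,0,-6.5,0],[50,1.5,-5,0,0,-6.5,0]]]'
python3 -c "
from h import *
where();plan([.5,-.08,.25],98,4)"
```

```text
clock: 1.5
tool_pos: [0.4735, -0.2444, 0.2431]
tcp_rot: [0.789, 0.614, -0.0, -0.0]
force: [0.3, -0.6, -0.0]
width: 0.094
1.5 [ 0.4735 -0.2444  0.2431] psi 75.83 z [-3.e-04  2.e-04 -1.e+00] j [-0.58  0.05  1.29  0.    1.8  -0.34] F [ 0.25 -0.64 -0.01] T [-0.043 -0.099  0.006] w 0.094
total [165.9 -14.5  -6.8] [-2.000e-02 -1.000e-02 -2.217e+01]
row x 4 [41.81  2.42 -1.71] [-0.   -0.   -5.54]
```

```bash
python3 -m handwheel '[[[42,2.4,-2,0,0,-5.5,0],[42,2.4,-2,0,0,-5.5,0],[42,2.4,-2,0,0,-5.5,0],[40,2.4,-1,0,0,-5.5,0],[0,0,0,0,0,0,0],[0,0,0,0,0,0,0]]]'
python3 -c "
from h import *
where();st=r.sense();p,d=optics.snapshot('wrist');cv2.imwrite('pics/w1.png',p);np.savez('w1.npz',d=d,pos=st['tool_pos'],q=st['tcp_rot'])"
```

```text
clock: 2.25
tool_pos: [0.5002, -0.0834, 0.2502]
tcp_rot: [0.659, 0.752, -0.0, 0.0]
force: [0.1, 0.1, 0.9]
width: 0.0938
2.25 [ 0.5002 -0.0834  0.2502] psi 97.56 z [-2.e-04 -8.e-04 -1.e+00] j [-0.28 -0.01  1.34 -0.    1.82 -0.41] F [0.07 0.06 0.86] T [-0.026 -0.14   0.004] w 0.0938
```

View pics/w1.png

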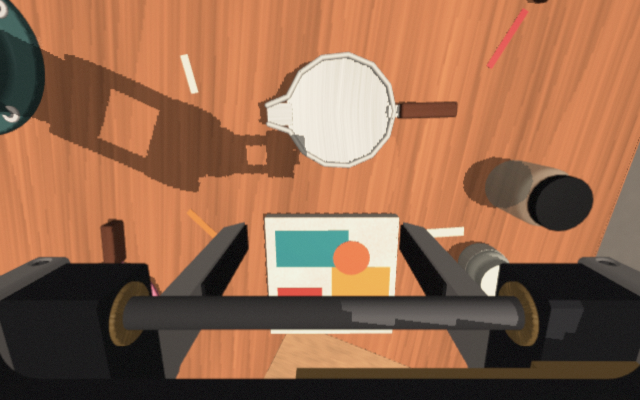

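The wrist view shows the dish (centre about (341,112)), its lip at (265,112), its handle centred at (428,109), and the canvas's near edge at row 215.

```bash
cat > dm.py <<'E'
from h import *
np.set_printoptions(precision=4,suppress=True)
z=np.load('w1.npz');C=cam('wrist',dict(tool_pos=z['pos'],tcp_rot=z['q']))
p=cv2.imread('pics/w1.png');hsv=cv2.cvtColor(p,cv2.COLOR_BGR2HSV)
def big(m,x0,y0,x1,y1):
    k=np.zeros_like(m);k[y0:y1,x0:x1]=m[y0:y1,x0:x1]
    n,l,s,_=cv2.connectedComponentsWithStats(k);i=1+np.argmax(s[1:,4]);return (l==i).astype(np.uint8)
m=big(cv2.inRange(hsv,(0,0,60),(180,90,255)),240,30,400,185)
c=max(cv2.findContours(m,0,1)[0],key=cv2.contourArea)
# rim points at z .07
w=onz(C,c.reshape(-1,2),.07)[:,:2]
# robust circle fit excluding lip side
hs=big(cv2.inRange(hsv,(0,80,30),(14,255,125)),398,95,470,125)
hc=max(cv2.findContours(hs,0,1)[0],key=cv2.contourArea)
hw=onz(C,hc.reshape(-1,2),.08)[:,:2].astype(np.float32)
print("handle rect",cv2.minAreaRect(hw),len(hc), cv2.boundingRect(hc))
cen=w.mean(0)
for _ in range(20):
    rr=np.linalg.norm(w-cen,axis=1);s=abs(rr-.067)<.006
    q=w[s];A=np.c_[2*q,np.ones(len(q))];b=(q**2).sum(1);x=np.linalg.lstsq(A,b,rcond=None)[0];cen=x[:2]
R0=np.sqrt(x[2]+cen@cen);print("dish centre",cen,"r",R0,s.sum(),len(w))
rr=np.linalg.norm(w-cen,axis=1);lp=w[rr>.078];print("lip",lp.mean(0),rr.max(),len(lp))
d=cen-lp.mean(0);print("ang lip->c",np.degrees(np.arctan2(d[1],d[0])))
# canvas top edge: strong white boundary
pts=[]
for u in range(275,392,3):
    col=hsv[200:235,u].astype(int);g=(col[:,1]<60)&(col[:,2]>150)
    if g.any(): pts.append((u,200+np.argmax(g)))
pts=np.array(pts);e=onz(C,pts,.02)[:,:2];f=cv2.fitLine(e.astype(np.float32),cv2.DIST_HUBER,0,.01,.01).ravel()
print("canvas near edge dir",np.degrees(np.arctan2(f[1],f[0])),"mid",f[2:],"ends",e[0],e[-1])
cv2.imwrite('pics/mk.png',cv2.resize(p[30:240,230:480]+0,None,fx=3,fy=3)[:600])
E
python3 dm.py
python3 -c "
from h import *
plan([.475,.16,.25],97.6,4)"
```

```text
handle rect ((0.6083188056945801, 0.010985413566231728), (0.06779911369085312, 0.018005769699811935), 9.472713470458984) 141 (398, 102, 59, 17)
dish centre [ 0.5087 -0.0057] r 0.0665197451107697 299 352
lip [ 0.4245 -0.019 ] 0.09071910041984779 43
ang lip->c 8.970227298647155
canvas near edge dir 7.5866127 mid [ 0.5227 -0.1535] ends [ 0.4381 -0.1648] [ 0.6047 -0.1426]
total [244.9   7.    0. ] [-0.03  0.03 -0.08]
row x 4 [6.124e+01 1.780e+00 2.000e-02] [-0.01  0.01 -0.02]
```

View pics/mk.png

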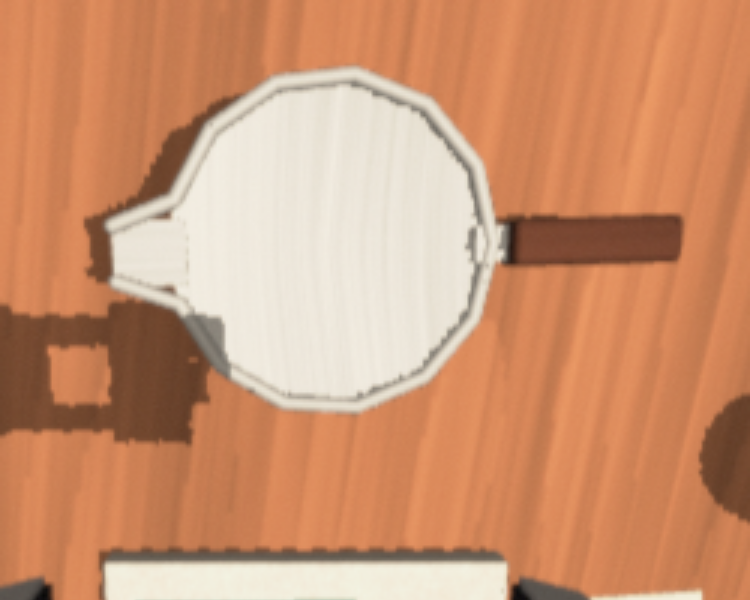

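```bash
python3 -m handwheel '[[[30,1,0,0,0,0,0.2],[50,1.5,0,0,0,0,0.36],[60,1.5,0,0,0,0,0.36],[60,1.5,0,0,0,0,0.36],[45,1.5,0,0,0,0,0.36],[0,0,0,0,0,0,0.36],[0,0,0,0,0,0,0.36]]]' 10
python3 -c "
from h import *
where();st=r.sense();p,d=optics.snapshot('wrist');cv2.imwrite('pics/w2.png',p);np.savez('w2.npz',d=d,pos=st['tool_pos'],q=st['tcp_rot'])"
```

```text
clock: 3.18
tool_pos: [0.4751, 0.1596, 0.2501]
tcp_rot: [0.659, 0.752, -0.0, 0.0]
force: [0.1, -0.2, 0.1]
width: 0.0601
3.17 [0.4751 0.1596 0.2501] psi 97.51 z [-3.0e-04 -1.1e-03 -1.0e+00] j [ 0.21 -0.02  1.35 -0.    1.82  0.08] F [ 0.15 -0.18  0.13] T [-0.089 -0.086 -0.001] w 0.0601
```

View pics/w2.png

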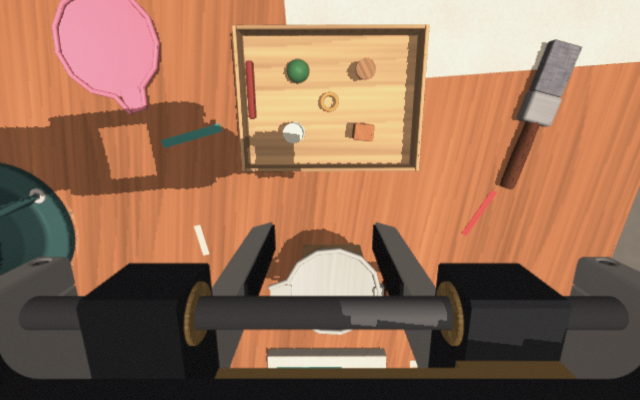

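Wrist view: marble at (298,71) in the crate; cork (365,69), block (363,131), pot (292,131), collar (329,101), crayon (251,90).

```bash
python3 - <<'E'
from h import *
np.set_printoptions(precision=4,suppress=True)
z=np.load('w2.npz');C=cam('wrist',dict(tool_pos=z['pos'],tcp_rot=z['q']))
p=cv2.imread('pics/w2.png');hsv=cv2.cvtColor(p,cv2.COLOR_BGR2HSV)
m=cv2.inRange(hsv,(45,80,20),(85,255,255));m[:,:275]=0;m[:,325:]=0;m[100:]=0
c=max(cv2.findContours(m,0,1)[0],key=cv2.contourArea);(u,v),ra=cv2.minEnclosingCircle(c);print(u,v,ra,cv2.boundingRect(c))
print("marble",onz(C,[[u,v]],.02))
q=[[234,27],[428,26],[421,170],[242,170]]
w=onz(C,q,.04)[:,:2];print(w,w.mean(0))
for a,b in((0,1),(3,2)):
    e=w[b]-w[a];print(np.degrees(np.arctan2(e[1],e[0])),np.linalg.norm(e))
P=cloud(C,z['d']);
mm=(m>0)&(abs(P[...,2]-.02)<.03);print("top z",np.nanmax(P[mm][:,2]))
print("floor z",np.nanmedian(P[85:95,270:285,2].ravel()),"dish",onz(C,[[331,292]],.07))
M=onz(C,[[u,v]],.02)[0]
plan([M[0],M[1],.11],97.6,4)
cv2.imwrite('pics/w2c.png',cv2.resize(p[10:190,215:445],None,fx=3.2,fy=3.2))
E
```

```text
297.5 70.5 11.068072319030762 (287, 60, 21, 22)
marble [[0.4237 0.2832 0.02  ]]
[[0.344  0.3195]
 [0.5764 0.3512]
 [0.6049 0.1776]
 [0.365  0.1459]] [0.4726 0.2486]
7.78639180284223 0.2345499955737156
7.531610088379459 0.24195882661076681
top z 0.035810608338464056
floor z 0.004811700892465742 dish [[ 0.5065 -0.0034  0.07  ]]
total [129.7 -34.9 140.1] [-0.02  0.05 -0.14]
row x 4 [32.41 -8.71 35.03] [-0.01  0.01 -0.04]
```

View pics/w2c.png

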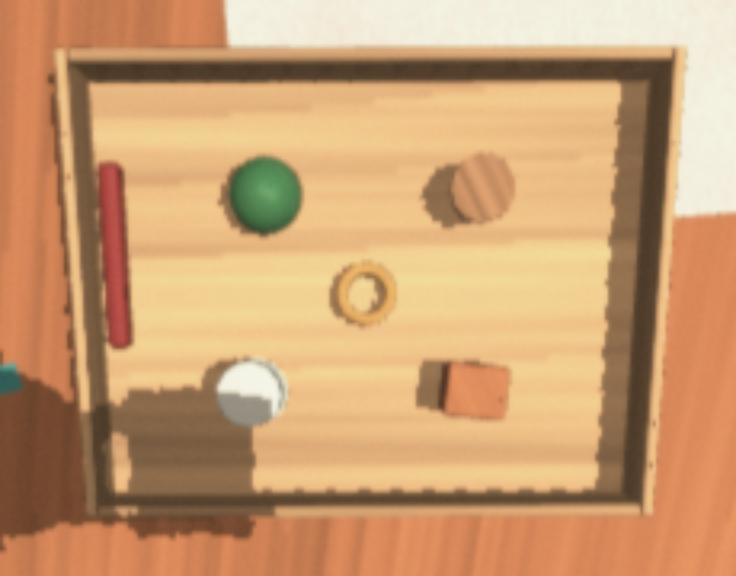

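```bash
python3 -m handwheel '[[[22,-6,25,0,0,0,0.36],[33,-9,40,0,0,0,0.36],[33,-9,40,0,0,0,0.36],[28,-7,35,0,0,0,0.36],[14,-4,35,0,0,0,0.36],[0,0,10,0,0,0,0.36],[0,0,0,0,0,0,0.36],[0,0,0,0,0,0,0.36]]]' 10
python3 - <<'E'
from h import *
where();st=r.sense();p,d=optics.snapshot('wrist');cv2.imwrite('pics/w3.png',p)
C=cam('wrist',st);hsv=cv2.cvtColor(p,cv2.COLOR_BGR2HSV)
m=cv2.inRange(hsv,(45,80,20),(85,255,255));m[:,:200]=0;m[:,450:]=0
c=max(cv2.findContours(m,0,1)[0],key=cv2.contourArea);(u,v),ra=cv2.minEnclosingCircle(c);print(u,v,ra)
M=onz(C,[[u,v]],.02)[0];print(M)
plan([M[0],M[1],.018],97.6,4)
E
```

```text
clock: 4.22
tool_pos: [0.4246, 0.2847, 0.0673]
tcp_rot: [0.659, 0.752, 0.002, 0.001]
force: [-0.2, 0.3, -0.2]
width: 0.0604
4.22 [0.4246 0.2847 0.0673] psi 97.5 z [ 0.0032  0.0012 -1.    ] j [ 0.48  0.05  1.64 -0.    1.45  0.35] F [-0.24  0.35 -0.22] T [-0.08  -0.118  0.023] w 0.0604
407.5 49.0 29.95423126220703
[0.4705426  0.41158254 0.02      ]
total [119.5  62.   49.7] [ 0.2  -0.06 -0.08]
row x 4 [29.88 15.53 12.39] [ 0.05 -0.01 -0.02]
```

View pics/w3.png

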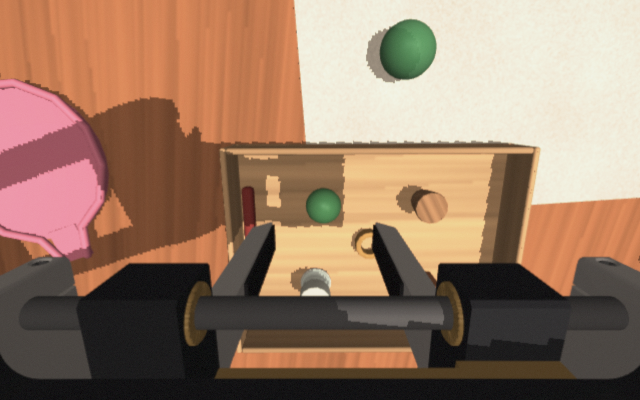

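The mask caught the large outside ball at (408,49); the marble is at (323,206), centred between the fingers. I'll recompute for that one.

```bash
python3 - <<'E'
from h import *
C=cam('wrist');p=cv2.imread('pics/w3.png');hsv=cv2.cvtColor(p,cv2.COLOR_BGR2HSV)
m=cv2.inRange(hsv,(45,80,20),(85,255,255));m[:,:295]=0;m[:,350:]=0;m[:180]=0;m[235:]=0
c=max(cv2.findContours(m,0,1)[0],key=cv2.contourArea);(u,v),ra=cv2.minEnclosingCircle(c);print(u,v,ra)
M=onz(C,[[u,v]],.02)[0];print(M)
plan([M[0],M[1],.0165],97.6,4)
E
```

```text
323.1311340332031 205.47540283203125 17.139286041259766
[0.42391685 0.28311292 0.02      ]
total [-1.7 -1.  50.9] [ 0.2  -0.06 -0.08]
row x 4 [-0.43 -0.24 12.72] [ 0.05 -0.01 -0.02]
```

```bash
python3 -m handwheel '[[[-0.5,-0.3,14,0,0,0,0.36],[-0.5,-0.3,14,0,0,0,0.36],[-0.5,-0.3,13,0,0,0,0.36],[0,0,7,0,0,0,0.36],[0,0,0,0,0,0,0.36],[0,0,0,0,0,0,0.36]]]' 8
python3 -c "
from h import *
where()"
```

```text
clock: 5.03
tool_pos: [0.4224, 0.2837, 0.0177]
tcp_rot: [0.659, 0.752, 0.0, 0.0]
force: [-0.9, 0.3, 0.1]
width: 0.0603
5.03 [0.4224 0.2837 0.0177] psi 97.61 z [ 6.e-04  3.e-04 -1.e+00] j [ 0.48  0.09  1.7  -0.    1.35  0.35] F [-0.92  0.32  0.11] T [-0.079 -0.083 -0.009] w 0.0603
```

```bash
python3 -m handwheel '[[[0,0,0,0,0,0,0.5],[0,0,0,0,0,0,0.6],[0,0,0,0,0,0,0.65],[0,0,0,0,0,0,0.7],[0,0,0,0,0,0,0.8],[0,0,0,0,0,0,0.8],[0,0,0,0,0,0,0.8]]]' 8
python3 -c "
from h import *
where()"
```

```text
clock: 5.9
tool_pos: [0.4221, 0.2835, 0.0173]
tcp_rot: [0.659, 0.752, -0.0, 0.0]
force: [-0.1, -0.6, -0.2]
width: 0.0186
5.9 [0.4221 0.2835 0.0173] psi 97.61 z [-1.e-04 -1.e-04 -1.e+00] j [ 0.48  0.09  1.7  -0.    1.35  0.35] F [-0.09 -0.63 -0.21] T [-0.048 -0.075 -0.011] w 0.0186
```

```bash
python3 - <<'E'
from h import *
p,d=optics.snapshot('wrist');q,_=optics.snapshot('side')
cv2.imwrite('pics/w4.png',np.vstack([p[:300,100:540],cv2.resize(q[225:325,240:387],(440,299),interpolation=2)]))
E
```

```text
(no output)
```

View pics/w4.png

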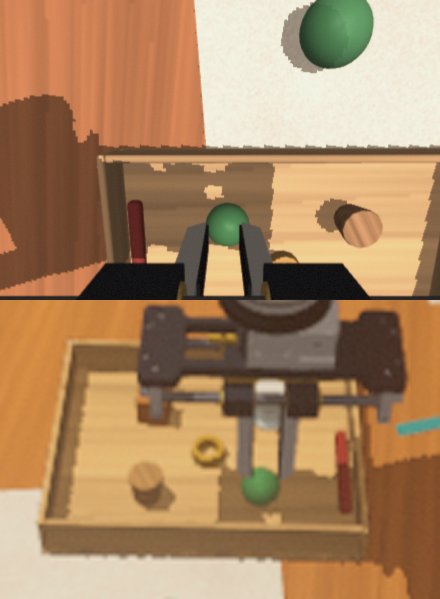

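The marble slipped forward, out of the jaws (at (228,222) in the crop, in front of the pads). I'll open, lift and measure again.

```bash
python3 -m handwheel '[[[0,0,0,0,0,0,0.7],[0,0,0,0,0,0,0.5],[0,0,0,0,0,0,0.36],[0,0,-15,0,0,0,0.36],[-5,0,-25,0,0,0,0.36],[-10,0,-10,0,0,0,0.36],[0,0,0,0,0,0,0.36],[0,0,0,0,0,0,0.36]]]' 8
cat > mm.py <<'E'
from h import *
import sys
where();st=r.sense();p,d=optics.snapshot('wrist');cv2.imwrite(sys.argv[1],p)
C=cam('wrist',st);hsv=cv2.cvtColor(p,cv2.COLOR_BGR2HSV)
m=cv2.inRange(hsv,(45,80,20),(85,255,255))
P=cloud(C,d)
n,l,s,ce=cv2.connectedComponentsWithStats(m)
for i in range(1,n):
    if s[i,4]>150:
        c=max(cv2.findContours((l==i).astype(np.uint8),0,1)[0],key=cv2.contourArea);(u,v),ra=cv2.minEnclosingCircle(c)
        print("blob",round(u,1),round(v,1),round(ra,1),onz(C,[[u,v]],.02)[0].round(4),"depth cloud mean",np.nanmean(P[l==i],0).round(4),"max z",np.nanmax(P[l==i][:,2]).round(4))
E
python3 mm.py pics/w5.png
python3 - <<'E'
from h import *
for n in ('side','scene'):
    p,_=optics.snapshot(n);C=cam(n);hsv=cv2.cvtColor(p,cv2.COLOR_BGR2HSV)
    m=cv2.inRange(hsv,(45,80,20),(85,255,255))
    k,l,s,ce=cv2.connectedComponentsWithStats(m)
    for i in range(1,k):
        q=onz(C,[ce[i]],.02)[0]
        if s[i,4]>15 and .34<q[0]<.6 and .15<q[1]<.4: print(n,s[i].tolist(),ce[i].round(1),q.round(4))
E
```

```text
clock: 7.0
tool_pos: [0.4236, 0.2683, 0.0667]
tcp_rot: [0.659, 0.752, -0.001, -0.0]
force: [0.7, -0.2, 0.0]
width: 0.0598
7.0 [0.4236 0.2683 0.0667] psi 97.59 z [-1.1e-03 -4.0e-04 -1.0e+00] j [0.45 0.03 1.66 0.   1.45 0.32] F [ 0.73 -0.25  0.02] T [ 0.015 -0.099 -0.003] w 0.0598
blob 415.5 25.5 31.5 [0.4716 0.4112 0.02  ] depth cloud mean [0.4673 0.4064 0.0348] max z 0.0425
blob 327.2 186.9 17.3 [0.424 0.283 0.02 ] depth cloud mean [0.4235 0.2853 0.0304] max z 0.036
blob 186.0 262.0 22.0 [0.3096 0.1991 0.02  ] depth cloud mean [0.317  0.2061 0.0263] max z 0.1943
side [321, 281, 11, 10, 74] [326.2 285.6] [0.4253 0.2816 0.02  ]
scene [394, 214, 9, 9, 59] [397.6 217.9] [0.4222 0.284  0.02  ]
```

View pics/w5.png

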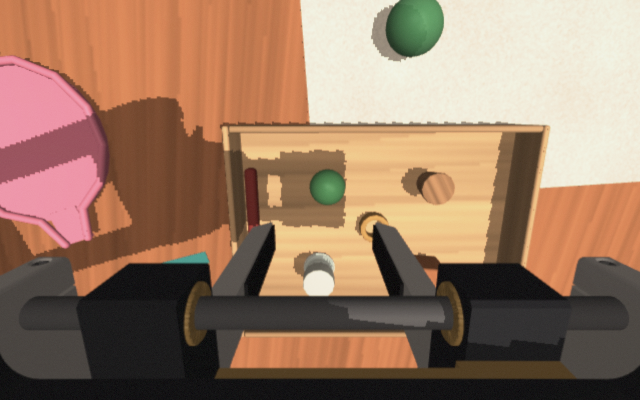

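```bash
python3 - <<'E'
from h import *
np.set_printoptions(precision=4,suppress=True)
st=r.sense();p,d=optics.snapshot('wrist')
m=optics.camera_model('wrist');K,dc,_,_=cam('wrist',st)
Mt=m['mount']
for v in (215,220,226,230,235,240,250,260):
    row=[]
    for u in (255,262,266,270,273,276):
        n=cv2.undistortPoints(np.array([[[u,v]]],float),K,dc).ravel();t=Mt[:3,:3]@(np.r_[n,1]*d[v,u])+Mt[:3,3]
        row.append((t*1000).round(0).astype(int).tolist())
    print(v,row)
cv2.imwrite('pics/w6.png',cv2.resize(p[170:330,220:420],None,fx=3.7,fy=3.7,interpolation=2))
E
```

```text
215 [[-12, -60, 52], [-15, -56, 61], [-15, -52, 61], [-14, -49, 61], [-15, -46, 63], [-15, -44, 62]]
220 [[-16, -60, 52], [-20, -56, 62], [-19, -52, 61], [-20, -49, 62], [-19, -46, 61], [-20, -44, 62]]
226 [[9, -41, -32], [9, -37, -32], [9, -34, -32], [8, -32, -31], [7, -31, -27], [-25, -44, 61]]
230 [[9, -39, -40], [9, -35, -39], [8, -33, -38], [7, -32, -34], [5, -31, -30], [-29, -44, 60]]
235 [[8, -38, -45], [9, -34, -47], [8, -32, -44], [6, -31, -40], [3, -31, -31], [-34, -44, 61]]
240 [[9, -36, -53], [9, -33, -53], [7, -31, -50], [4, -31, -41], [0, -31, -31], [-39, -44, 62]]
250 [[9, -34, -66], [7, -31, -63], [3, -31, -53], [-2, -31, -42], [-6, -31, -33], [-49, -45, 62]]
260 [[7, -32, -74], [3, -31, -65], [-2, -31, -55], [-7, -31, -44], [-59, -48, 61], [-59, -45, 61]]
```

View pics/w6.png

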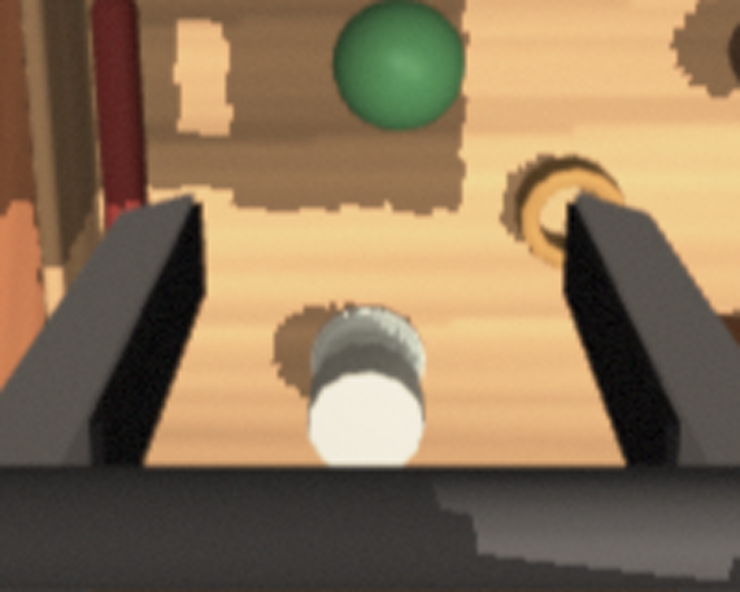

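```bash
python3 - <<'E'
from plant import r
print(r.tip_extent,[a for a in dir(r) if a[0]!='_'])
E
python3 -m handwheel '[[[0,0,0,0,0,0,0.36]]]'
python3 - <<'E'
from h import *
where()
st=r.sense()
q,d=optics.snapshot('side');C=cam('side');P=cloud(C,d)
near=(np.linalg.norm(P[...,:2]-st['tool_pos'][:2],axis=-1)<.05)&(P[...,2]>.045)
s=P[near];print(len(s),np.sort(s[:,2])[:15].round(4))
cv2.imwrite('pics/s7.png',cv2.resize(q[200:325,240:400],None,fx=4.5,fy=4.5,interpolation=2))
E
```

```text
0.008 ['IKError', 'hand_in', 'sense', 'tip_extent']
clock: 7.32
tool_pos: [0.4238, 0.2686, 0.0668]
tcp_rot: [0.659, 0.753, -0.0, -0.0]
force: [0.5, -0.6, -1.2]
width: 0.0601
7.33 [0.4238 0.2686 0.0668] psi 97.62 z [-9.e-04 -5.e-04 -1.e+00] j [ 0.45  0.03  1.66 -0.    1.45  0.32] F [ 0.46 -0.58 -1.24] T [ 0.009 -0.056 -0.002] w 0.0601
5177 [0.0888 0.0918 0.0922 0.0929 0.0935 0.0938 0.0938 0.0938 0.0942 0.0946
 0.0947 0.0947 0.0948 0.0948 0.0958]
```

View pics/s7.png

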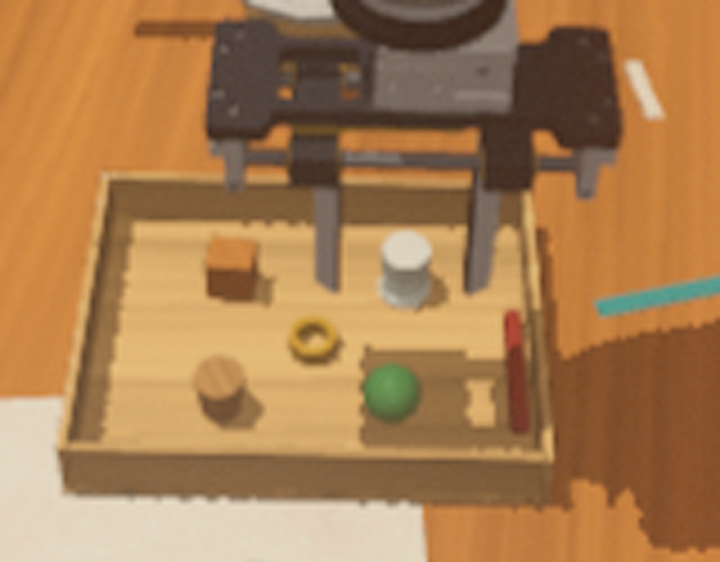

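Both cameras agree that the fingertips really sit about 30 mm behind the reported TCP, not 8 mm ahead of it. So the fingers closed above the marble, and it never moved. From here I'll use z_tip = z_tcp + 0.030.

```bash
python3 - <<'E'
from h import *
plan([.424,.2828,.010],97.6,4)
E
```

```text
total [14.  2. 57.] [-0.04  0.02  0.02]
row x 4 [ 3.51  0.51 14.24] [-0.01  0.    0.  ]
```

```bash
python3 -m handwheel '[[[7,1,10,0,0,0,0.36],[7,1,16,0,0,0,0.36],[0,0,16,0,0,0,0.36],[0,0,10,0,0,0,0.36],[0,0,5,0,0,0,0.36],[0,0,0,0,0,0,0.36],[0,0,0,0,0,0,0.36]]]' 8
python3 mm.py pics/w8.png
```

```text
clock: 8.25
tool_pos: [0.4247, 0.2829, 0.011]
tcp_rot: [0.659, 0.752, 0.001, 0.0]
force: [0.6, -0.4, -0.1]
width: 0.06
8.25 [0.4247 0.2829 0.011 ] psi 97.6 z [ 1.1e-03  5.0e-04 -1.0e+00] j [ 0.48  0.1   1.71 -0.    1.34  0.34] F [ 0.6  -0.38 -0.07] T [-0.01  -0.125  0.014] w 0.06
blob 437.4 26.6 41.2 [0.4722 0.4108 0.02  ] depth cloud mean [0.4666 0.4051 0.0346] max z 0.0425
blob 323.4 226.3 21.8 [0.4239 0.2829 0.02  ] depth cloud mean [0.4234 0.2866 0.0301] max z 0.0361
```

View pics/w8.png

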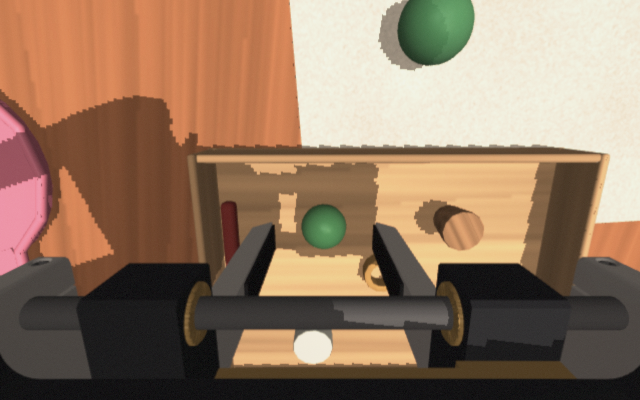

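```bash
python3 -m handwheel '[[[0,0.3,8,0,0,0,0.36],[0,0.3,8,0,0,0,0.36],[0,0,6,0,0,0,0.36],[0,0,3,0,0,0,0.36],[0,0,0,0,0,0,0.36]]]' 8
python3 mm.py pics/w9.png
```

```text
clock: 8.93
tool_pos: [0.4246, 0.2827, -0.0151]
tcp_rot: [0.659, 0.752, -0.0, -0.0]
force: [-0.2, 0.7, -0.1]
width: 0.0601
8.93 [ 0.4246  0.2827 -0.0151] psi 97.61 z [-6.e-04 -4.e-04 -1.e+00] j [ 0.48  0.13  1.73 -0.    1.28  0.34] F [-0.22  0.72 -0.06] T [-0.    -0.108 -0.056] w 0.0601
blob 456.8 16.4 46.2 [0.4726 0.4085 0.02  ] depth cloud mean [0.4668 0.4009 0.0333] max z 0.0422
blob 323.7 241.5 25.2 [0.424  0.2829 0.02  ] depth cloud mean [0.4233 0.2871 0.03  ] max z 0.0361
```

View pics/w9.png

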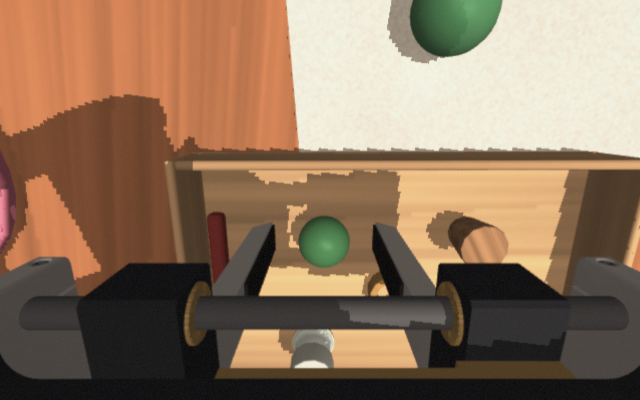

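```bash
python3 -m handwheel '[[[0,0,3,0,0,0,0.36],[0,0,2,0,0,0,0.36],[0,0,0,0,0,0,0.36],[0,0,0,0,0,0,0.5],[0,0,0,0,0,0,0.6],[0,0,0,0,0,0,0.65],[0,0,0,0,0,0,0.7],[0,0,0,0,0,0,0.75],[0,0,0,0,0,0,0.75]]]' 8
python3 mm.py pics/w10.png
```

```text
clock: 10.1
tool_pos: [0.4251, 0.2833, -0.0188]
tcp_rot: [0.659, 0.752, 0.001, 0.0]
force: [-0.7, 0.7, 5.5]
width: 0.0295
10.1 [ 0.4251  0.2833 -0.0188] psi 97.61 z [ 8.e-04  9.e-04 -1.e+00] j [0.48 0.13 1.74 0.   1.27 0.34] F [-0.68  0.66  5.48] T [-0.015  0.299 -0.008] w 0.0295
blob 458.5 15.5 47.1 [0.4726 0.4083 0.02  ] depth cloud mean [0.4668 0.4006 0.0332] max z 0.0422
blob 323.5 244.5 26.9 [0.4243 0.2831 0.02  ] depth cloud mean [0.4237 0.2872 0.0298] max z 0.0362
blob 120.8 340.4 32.9 [0.3079 0.2029 0.02  ] depth cloud mean [0.2964 0.1881 0.0039] max z 0.1281
```

View pics/w10.png

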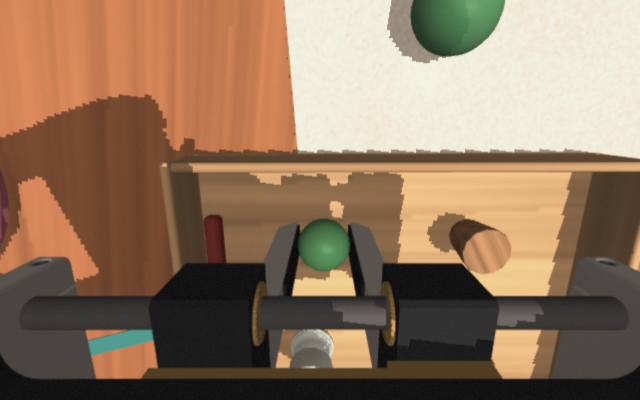

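```bash
python3 -m handwheel '[[[0,0,-5,0,0,0,0.75],[0,0,-12,0,0,0,0.75],[0,0,-25,0,0,0,0.75],[0,0,-25,0,0,0,0.75],[0,0,-20,0,0,0,0.75],[0,0,-10,0,0,0,0.75],[0,0,0,0,0,0,0.75],[0,0,0,0,0,0,0.75]]]' 8
python3 mm.py pics/w11.png
python3 - <<'E'
from h import *
q,d=optics.snapshot('side');C=cam('side');P=cloud(C,d)
hsv=cv2.cvtColor(q,cv2.COLOR_BGR2HSV);st=r.sense()
g=cv2.inRange(hsv,(45,80,20),(85,255,255))>0
near=(np.linalg.norm(P[...,:2]-st['tool_pos'][:2],axis=-1)<.05)&(P[...,2]>.045)
a=P[near&g];print("ball",len(a),a.min(0),a.max(0));b=P[near&~g&(P[...,2]<.2)];print("fing",np.sort(b[:,2])[:20].round(4))
cv2.imwrite('pics/s11.png',cv2.resize(q[200:325,240:400],None,fx=4.5,fy=4.5,interpolation=2))
E
```

```text
clock: 11.15
tool_pos: [0.4242, 0.2825, 0.0763]
tcp_rot: [0.659, 0.752, -0.001, -0.0]
force: [-0.4, -0.5, -0.3]
width: 0.0289
11.15 [0.4242 0.2825 0.0763] psi 97.61 z [-0.0016 -0.001  -1.    ] j [ 0.48  0.04  1.63 -0.    1.47  0.34] F [-0.4  -0.53 -0.34] T [-0.077 -0.119 -0.002] w 0.0289
blob 407.1 48.8 28.9 [0.4712 0.4114 0.02  ] depth cloud mean [0.4674 0.4081 0.0349] max z 0.042
blob 323.5 245.0 26.8 [0.4289 0.2412 0.02  ] depth cloud mean [0.4229 0.2866 0.1251] max z 0.1311
blob 153.0 276.0 29.1 [0.276  0.1894 0.02  ] depth cloud mean [0.2655 0.1748 0.004 ] max z 0.2134
ball 150 [0.38742346 0.23255973 0.11712412] [0.45644917 0.32866922 0.49539041]
fing [0.0993 0.0998 0.1    0.1006 0.1019 0.1024 0.1028 0.1031 0.1034 0.1044
 0.1045 0.105  0.1053 0.1054 0.1062 0.1066 0.1066 0.107  0.107  0.1071]
```

View pics/s11.png

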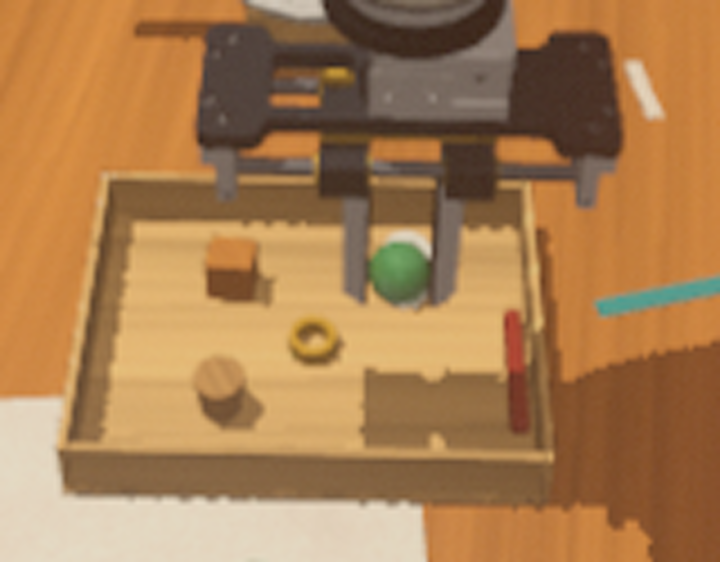

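View pics/w11.png

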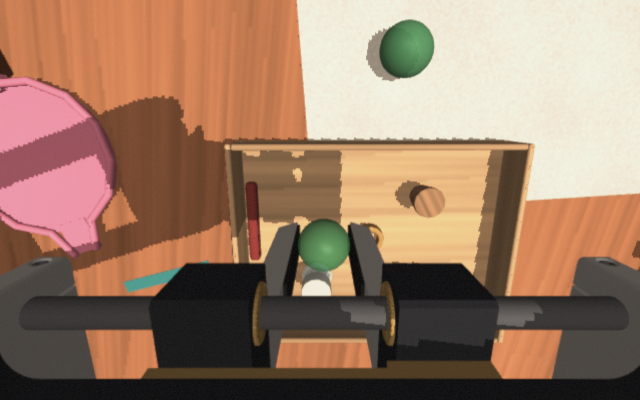

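```bash
python3 -m handwheel '[[[0.5,0.3,20,0,0,0,0.75],[0,0,30,0,0,0,0.75],[0,0,25,0,0,0,0.75],[0,0,13,0,0,0,0.75],[0,0,5,0,0,0,0.75],[0,0,1,0,0,0,0.75],[0,0,0,0,0,0,0.75],[0,0,0,0,0,0,0.75]]]' 8
python3 -c "
from h import *
where()"
```

```text
clock: 12.25
tool_pos: [0.4257, 0.2837, -0.0158]
tcp_rot: [0.659, 0.752, 0.001, 0.0]
force: [-0.2, -0.5, -0.7]
width: 0.0291
12.25 [ 0.4257  0.2837 -0.0158] psi 97.61 z [ 1.6e-03  7.0e-04 -1.0e+00] j [ 0.48  0.13  1.73 -0.    1.28  0.34] F [-0.21 -0.45 -0.71] T [ 0.01  -0.09   0.032] w 0.0291
```

```bash
python3 -m handwheel '[[[0,0,1.5,0,0,0,0.75],[0,0,0.5,0,0,0,0.75],[0,0,0,0,0,0,0.66],[0,0,0,0,0,0,0.6],[0,0,-2.5,0,0,0,0.5],[0,0,-2.5,0,0,0,0.5],[0,0,0,0,0,0,0.5],[0,0,0,0,0,0,0.5]]]' 8
python3 mm.py pics/w12.png
```

```text
clock: 13.25
tool_pos: [0.4251, 0.2834, -0.0136]
tcp_rot: [0.659, 0.752, 0.0, 0.0]
force: [0.8, -0.3, 0.1]
width: 0.0471
13.25 [ 0.4251  0.2834 -0.0136] psi 97.61 z [ 1.e-04 -0.e+00 -1.e+00] j [ 0.48  0.13  1.73 -0.    1.29  0.34] F [ 0.82 -0.33  0.06] T [-0.031 -0.11   0.01 ] w 0.0471
blob 454.1 16.7 46.1 [0.4723 0.4093 0.02  ] depth cloud mean [0.4667 0.4014 0.0335] max z 0.0418
blob 323.4 241.3 25.0 [0.4243 0.283  0.02  ] depth cloud mean [0.4237 0.2872 0.03  ] max z 0.036
blob 100.5 340.5 14.2 [0.2915 0.1964 0.02  ] depth cloud mean [0.2809 0.1829 0.0058] max z 0.1332
```

```bash
python3 -m handwheel '[[[0,0,0,0,0,0,0.6],[0,0,0,0,0,0,0.66],[0,0,0,0,0,0,0.75],[0,0,0,0,0,0,0.75],[0,0,-3,0,0,0,0.75],[0,0,-12,0,0,0,0.75],[0,0,-25,0,0,0,0.75],[0,0,-35,0,0,0,0.75],[0,0,-35,0,0,0,0.75],[0,0,-30,0,0,0,0.75]]]' 10
python3 - <<'E'
from h import *
where();plan([.5075,-.0045,.15],97.6,8)
E
```

```text
clock: 14.55
tool_pos: [0.4255, 0.2836, 0.129]
tcp_rot: [0.659, 0.752, 0.001, 0.0]
force: [0.4, 0.4, 0.0]
width: 0.0292
14.55 [0.4255 0.2836 0.129 ] psi 97.61 z [ 0.0022  0.0011 -1.    ] j [ 0.48  0.02  1.55 -0.    1.57  0.34] F [0.36 0.36 0.03] T [-0.044 -0.132 -0.036] w 0.0292
total [-296.4   43.2  -21.1] [ 0.14 -0.04  0.01]
row x 8 [-37.05   5.4   -2.64] [ 0.02 -0.01  0.  ]
```

```bash
python3 -m handwheel '[[[-15,2,-2,0,0,0,0.75],[-35,5,-2,0,0,0,0.75],[-50,8,-2,0,0,0,0.75],[-55,8,0,0,0,0,0.75],[-55,8,0,0,0,0,0.75],[-45,6,0,0,0,0,0.75],[-25,4,0,0,0,0,0.75],[-14,2,0,0,0,0,0.75],[-3,0,0,0,0,0,0.75],[0,0,0,0,0,0,0.75]]]' 10
python3 - <<'E'
from h import *
where();plan([.507,-.0055,.055],97.6,1)
q,d=optics.snapshot('side');cv2.imwrite('pics/s13.png',cv2.resize(q[120:245,240:400],None,fx=4.5,fy=4.5,interpolation=2))
q,d=optics.snapshot('wrist');cv2.imwrite('pics/w13.png',q)
E
```

```text
clock: 15.8
tool_pos: [0.5066, -0.0048, 0.132]
tcp_rot: [0.658, 0.753, -0.0, -0.0]
force: [0.8, 0.4, 0.2]
width: 0.0291
15.8 [ 0.5066 -0.0048  0.132 ] psi 97.64 z [-7.e-04  4.e-04 -1.e+00] j [-0.12  0.01  1.55  0.    1.58 -0.25] F [0.78 0.44 0.16] T [-0.02  -0.086 -0.01 ] w 0.0291
total [-0.8  0.4 77. ] [-0.04 -0.03  0.04]
row x 1 [-0.83  0.36 77.04] [-0.04 -0.03  0.04]
```

View pics/s13.png

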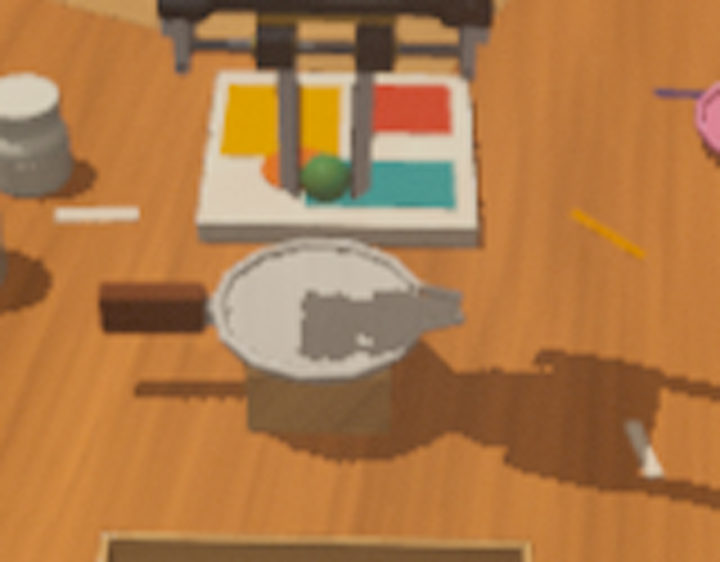

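View pics/w13.png

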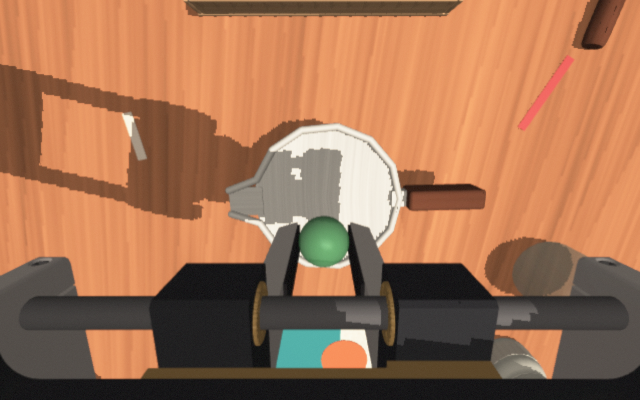

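```bash
python3 -m handwheel '[[[-0.5,0.3,10,0,0,0,0.75],[0,0,22,0,0,0,0.75],[0,0,25,0,0,0,0.75],[0,0,18,0,0,0,0.75],[0,0,9,0,0,0,0.75],[0,0,4,0,0,0,0.75],[0,0,0,0,0,0,0.75],[0,0,0,0,0,0,0.75]]]' 10
python3 - <<'E'
from h import *
where();st=r.sense();p,d=optics.snapshot('wrist');cv2.imwrite('pics/w14.png',p);C=cam('wrist',st);P=cloud(C,d)
hsv=cv2.cvtColor(p,cv2.COLOR_BGR2HSV);g=cv2.inRange(hsv,(45,80,20),(85,255,255));g[:,:290]=0;g[:,360:]=0
print("ball top",np.nanmax(P[g>0][:,2]));
for uv in((300,190),(340,190),(323,170)):print(uv,P[uv[1],uv[0]].round(4))
E
```

```text
clock: 16.9
tool_pos: [0.5081, -0.0059, 0.0453]
tcp_rot: [0.659, 0.752, 0.0, 0.001]
force: [1.0, -0.3, -0.6]
width: 0.0293
16.9 [ 0.5081 -0.0059  0.0453] psi 97.61 z [ 1.7e-03 -3.0e-04 -1.0e+00] j [-0.12  0.06  1.67 -0.    1.41 -0.26] F [ 1.01 -0.26 -0.61] T [-0.022 -0.111 -0.05 ] w 0.0293
ball top 0.0950100618460119
(300, 190) [0.4892 0.0185 0.0613]
(340, 190) [0.5141 0.0214 0.0597]
(323, 170) [0.5018 0.033  0.0622]
```

View pics/w14.png

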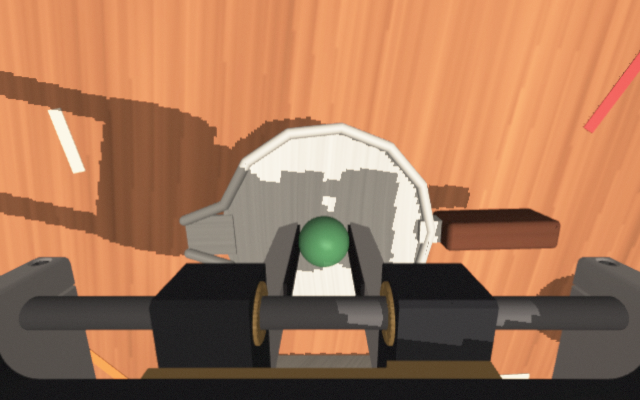

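```bash
python3 - <<'E'
from h import *
np.set_printoptions(precision=4,suppress=True)
p=cv2.imread('pics/w14.png');C=cam('wrist')
hsv=cv2.cvtColor(p,cv2.COLOR_BGR2HSV)
m=(hsv[...,1]<95).astype(np.uint8);m[:110]=0;m[225:]=0;m[:,:170]=0;m[:,440:]=0
n,l,s,_=cv2.connectedComponentsWithStats(m);i=1+np.argmax(s[1:,4]);m=(l==i)
# outer boundary: per column first pixel (top)
pts=[]
for u in range(248,432,2):
    c=np.nonzero(m[:,u])[0]
    if len(c): pts.append((u,c[0]))
for v in range(160,215,2):
    c=np.nonzero(m[v,:432])[0]
    if len(c): pts.append((c[-1],v))
w=onz(C,pts,.07)[:,:2]
from scipy.optimize import least_squares
f=least_squares(lambda x:np.linalg.norm(w-x[:2],axis=1)-.0672,[.507,-.005],loss='soft_l1',f_scale=.001)
print(f.x,np.abs(f.fun).max())
f=least_squares(lambda x:np.linalg.norm(w-x[:2],axis=1)-x[2],[.507,-.005,.067],loss='soft_l1',f_scale=.001)
print(f.x)
hs=cv2.inRange(hsv,(0,80,30),(12,255,140));hs[:200]=0;hs[:,:440]=0;hs[255:]=0
k=max(cv2.findContours(hs,0,1)[0],key=cv2.contourArea);print(cv2.boundingRect(k))
plan([f.x[0],f.x[1],.038],97.6,1)
E
```

```text
[ 0.5081 -0.0061] 0.0014128156246201173
[ 0.5084 -0.0045  0.0658]
(440, 209, 120, 41)
total [1.3 0.6 7.2] [0.1  0.03 0.01]
row x 1 [1.31 0.56 7.24] [0.1  0.03 0.01]
```

Dish centre is (0.508,-0.006), which matches the TCP. Lowering and releasing.

```bash
python3 -m handwheel '[[[0,0,4,0,0,0,0.75],[0,0,2,0,0,0,0.75],[0,0,1,0,0,0,0.75],[0,0,0,0,0,0,0.75],[0,0,0,0,0,0,0.75]]]' 10
python3 -c "
from h import *
where()"
```

```text
clock: 17.58
tool_pos: [0.5073, -0.0058, 0.0376]
tcp_rot: [0.659, 0.752, -0.0, 0.0]
force: [-2.1, -0.0, 2.6]
width: 0.0289
17.57 [ 0.5073 -0.0058  0.0376] psi 97.61 z [-1.e-04 -2.e-04 -1.e+00] j [-0.12  0.07  1.68 -0.    1.39 -0.26] F [-2.1  -0.01  2.65] T [-0.094  0.203 -0.007] w 0.0289
```

```bash
python3 -m handwheel '[[[0,0,-0.5,0,0,0,0.73],[0,0,0,0,0,0,0.69],[0,0,0,0,0,0,0.67],[0,0,-0.5,0,0,0,0.64],[0,0,-1,0,0,0,0.62],[0,0,-5,0,0,0,0.6],[0,0,-15,0,0,0,0.6],[0,0,-30,0,0,0,0.6],[0,0,-35,0,0,0,0.6],[0,0,-35,0,0,0,0.6]]]' 10
python3 - <<'E'
from h import *
where();p,d=optics.snapshot('wrist');cv2.imwrite('pics/w15.png',p)
E
```

```text
clock: 18.82
tool_pos: [0.5075, -0.0058, 0.1618]
tcp_rot: [0.659, 0.752, 0.0, 0.001]
force: [-0.6, -0.2, -0.2]
width: 0.0378
18.82 [ 0.5075 -0.0058  0.1618] psi 97.61 z [ 1.6e-03 -3.0e-04 -1.0e+00] j [-0.12 -0.    1.5  -0.    1.64 -0.26] F [-0.62 -0.23 -0.24] T [-0.018 -0.038  0.042] w 0.0378
```

View pics/w15.png

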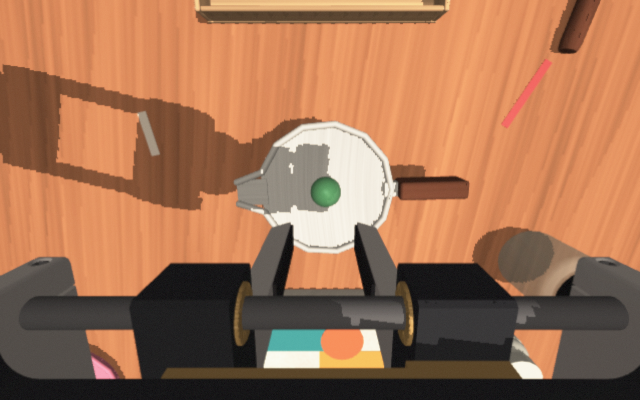

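```bash
python3 - <<'E'
from h import *
np.set_printoptions(precision=4,suppress=True)
p=cv2.imread('pics/w15.png');C=cam('wrist')
hsv=cv2.cvtColor(p,cv2.COLOR_BGR2HSV)
hs=cv2.inRange(hsv,(0,80,30),(12,255,140));hs[:170]=0;hs[:,:390]=0;hs[210:]=0;hs[:,480:]=0
k=max(cv2.findContours(hs,0,1)[0],key=cv2.contourArea);print(cv2.boundingRect(k))
cv2.imwrite('pics/w15c.png',cv2.resize(p[110:260,220:480],None,fx=3,fy=3,interpolation=2))
g=cv2.inRange(hsv,(45,80,20),(85,255,255));g[:,:300]=0;g[:,350:]=0;g[:160]=0;g[220:]=0
c=max(cv2.findContours(g,0,1)[0],key=cv2.contourArea);(u,v),ra=cv2.minEnclosingCircle(c);print("marble",u,v,onz(C,[[u,v]],.071))
m=(hsv[...,1]<95).astype(np.uint8);m[:110]=0;m[225:]=0;m[:,:230]=0;m[:,395:]=0
n,l,s,_=cv2.connectedComponentsWithStats(m);i=1+np.argmax(s[1:,4]);m=(l==i)
pts=[(u,np.nonzero(m[:,u])[0][0]) for u in range(272,388,2)]
w=onz(C,pts,.07)[:,:2]
from scipy.optimize import least_squares
f=least_squares(lambda x:np.linalg.norm(w-x[:2],axis=1)-.0672,[.507,-.005],loss='soft_l1',f_scale=.001)
print("dish",f.x)
E
```

```text
(391, 170, 78, 30)
marble 325.09503173828125 191.52479553222656 [[ 0.5126 -0.0076  0.071 ]]
dish [ 0.5122 -0.0065]
```

View pics/w15c.png

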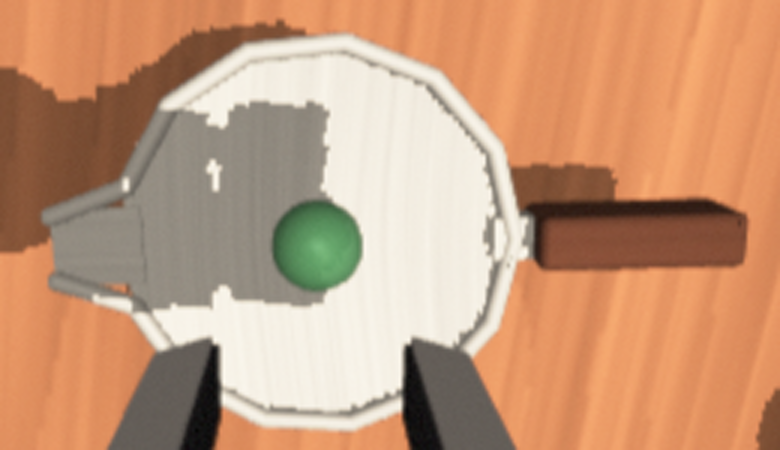

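```bash
python3 -c "
from h import *
plan([.611,.0115,.11],9.4,11)"
```

```text
total [  4.3 101.4  58.7] [ 0.64 -0.36 88.21]
row x 11 [6.91 7.54 5.29] [ 0.06 -0.03  8.02]
```

```bash
python3 -m handwheel '[[[3.5,4,0,0,0,4,0.5],[7,7.5,0,0,0,8,0.5],[7,7.5,5,0,0,8,0.5],[7,7.5,5,0,0,8,0.5],[7,7.5,6,0,0,8,0.5],[7,7.5,7,0,0,8,0.5],[7,7.5,7,0,0,8,0.5],[7,7.5,7,0,0,8,0.5],[7,7.5,7,0,0,8,0.5],[7,7.5,7,0,0,8,0.5]]]' 10
python3 -m handwheel '[[[7,7.5,3,0,0,8,0.5],[3.5,4,0,0,0,4,0.5],[0,0,0,0,0,0,0.5],[0,0,0,0,0,0,0.5],[0,0,0,0,0,0,0.5]]]' 10
python3 - <<'E'
from h import *
where();plan([.611,.0115,.11],9.4,1);st=r.sense();p,d=optics.snapshot('wrist');cv2.imwrite('pics/w16.png',p);np.savez('w16.npz',d=d,pos=st['tool_pos'],q=st['tcp_rot'])
q,_=optics.snapshot('side');cv2.imwrite('pics/s16.png',cv2.resize(q[120:245,240:400],None,fx=4.5,fy=4.5,interpolation=2))
E
```

```text
clock: 20.12
tool_pos: [0.5952, 0.0201, 0.1091]
tcp_rot: [0.983, 0.185, 0.001, 0.0]
force: [1.0, 0.9, -0.0]
width: 0.047
clock: 20.75
tool_pos: [0.608, 0.0128, 0.1057]
tcp_rot: [0.996, 0.084, 0.0, 0.0]
force: [0.8, 0.3, 0.1]
width: 0.0472
20.75 [0.608  0.0128 0.1057] psi 9.65 z [ 4.e-04 -1.e-04 -1.e+00] j [-0.07  0.24  1.34 -0.    1.56  1.33] F [0.82 0.25 0.08] T [ 0.028 -0.004 -0.037] w 0.0472
total [ 2.7  1.8 -4.3] [ 0.01 -0.02  0.25]
row x 1 [ 2.73  1.76 -4.28] [ 0.01 -0.02  0.25]
```

View pics/w16.png

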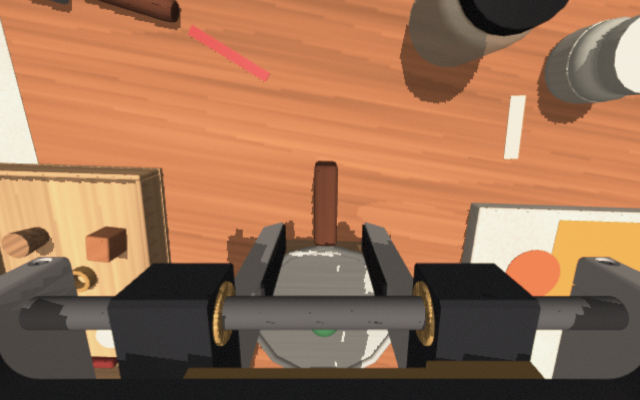

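View pics/s16.png

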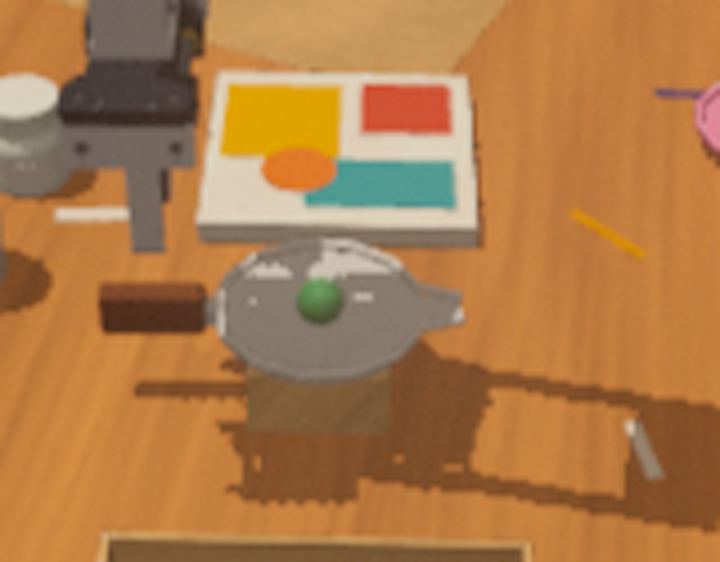

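```bash
python3 - <<'E'
from h import *
np.set_printoptions(precision=4,suppress=True)
z=np.load('w16.npz');C=cam('wrist',dict(tool_pos=z['pos'],tcp_rot=z['q']));P=cloud(C,z['d'])
p=cv2.imread('pics/w16.png');hsv=cv2.cvtColor(p,cv2.COLOR_BGR2HSV)
cv2.imwrite('pics/w16c.png',cv2.resize(p[150:260,280:380],None,fx=5,fy=5,interpolation=2))
top=(abs(P[...,2]-.08)<.004);top[:150]=0;top[250:]=0;top[:,:295]=0;top[:,355:]=0
top=top.astype(np.uint8);k=max(cv2.findContours(top,0,1)[0],key=cv2.contourArea);print(cv2.boundingRect(k))
w=onz(C,k.reshape(-1,2),.08)[:,:2].astype(np.float32);print(cv2.minAreaRect(w))
L=[];Rr=[]
for v in range(172,238):
    c=np.nonzero(top[v])[0]
    if len(c): L.append((c[0],v));Rr.append((c[-1]+1,v))
for e in(L,Rr):
    q=onz(C,e,.08)[:,:2];f=cv2.fitLine(q.astype(np.float32),cv2.DIST_HUBER,0,.01,.01).ravel();print(np.degrees(np.arctan(f[1]/f[0])),f[2:])
# canvas left edge
E=[]
for v in range(212,262,2):
    g=(hsv[v,440:500,1]<60)&(hsv[v,440:500,2]>175);E.append((440+np.argmax(g),v))
q=onz(C,E,.02)[:,:2];f=cv2.fitLine(q.astype(np.float32),cv2.DIST_HUBER,0,.01,.01).ravel();print("canvas",E[::6],np.degrees(np.arctan(f[1]/f[0])),f[2:])
# canvas far edge
E=[]
for u in range(482,632,3):
    g=(hsv[195:220,u,1]<60)&(hsv[195:220,u,2]>175);E.append((u,195+np.argmax(g)))
q=onz(C,E,.02)[:,:2];f=cv2.fitLine(q.astype(np.float32),cv2.DIST_HUBER,0,.01,.01).ravel();print("canvas far",E[::12],np.degrees(np.arctan(f[1]/f[0])),f[2:])
E
python3 dm.py | tail -1
```

```text
(314, 164, 24, 82)
((0.6127973198890686, 0.01094825193285942), (0.06494791805744171, 0.01762436144053936), 9.238646507263184)
9.239084 [0.6051 0.0186]
9.117297 [0.6142 0.0018]
canvas [(np.int64(479), 212), (np.int64(477), 224), (np.int64(475), 236), (np.int64(473), 248), (np.int64(471), 260)] 7.757468 [ 0.5898 -0.1446]
canvas far [(482, np.int64(207)), (518, np.int64(209)), (554, np.int64(209)), (590, np.int64(211)), (626, np.int64(212))] -82.20164 [ 0.6297 -0.2142]
canvas near edge dir 7.5774198 mid [ 0.5246 -0.1529] ends [ 0.44   -0.1642] [ 0.6066 -0.142 ]
```

View pics/w16c.png

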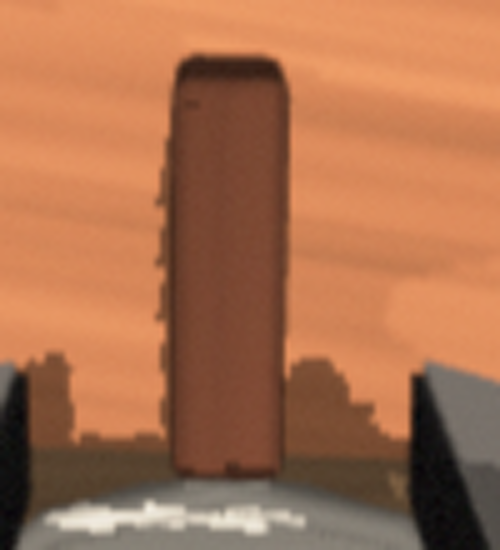

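```bash
python3 -c "
from h import *
plan([.611,.0107,.020],9.2,1)"; python3 -m handwheel '[[[1,0.8,15,0,0,0.2,0.5],[1,0.8,25,0,0,0.2,0.5],[0.5,0.8,20,0,0,0,0.5],[0,0,14,0,0,0,0.5],[0,0,8,0,0,0,0.5],[0,0,3,0,0,0,0.5],[0,0,0,0,0,0,0.5],[0,0,0,0,0,0,0.5]]]' 10
python3 - <<'E'
from h import *
where();plan([.611,.0107,.020],9.2,1)
p,d=optics.snapshot('wrist');cv2.imwrite('pics/w17.png',p)
q,_=optics.snapshot('side');cv2.imwrite('pics/s17.png',cv2.resize(q[120:245,240:400],None,fx=4.5,fy=4.5,interpolation=2))
E
```

```text
total [ 2.6  2.5 85.6] [ 0.01 -0.01  0.44]
row x 1 [ 2.58  2.53 85.58] [ 0.01 -0.01  0.44]
clock: 21.85
tool_pos: [0.6116, 0.0106, 0.0213]
tcp_rot: [0.997, 0.08, 0.001, 0.0]
force: [-0.0, -0.1, 0.9]
width: 0.0469
21.85 [0.6116 0.0106 0.0213] psi 9.21 z [ 1.7e-03 -2.0e-04 -1.0e+00] j [-0.08  0.3   1.44 -0.    1.4   1.33] F [-0.01 -0.1   0.88] T [-0.006 -0.017 -0.013] w 0.0469
total [-0.6 -0.2  1.3] [ 0.03 -0.09  0.01]
row x 1 [-0.59 -0.18  1.29] [ 0.03 -0.09  0.01]
```

View pics/w17.png

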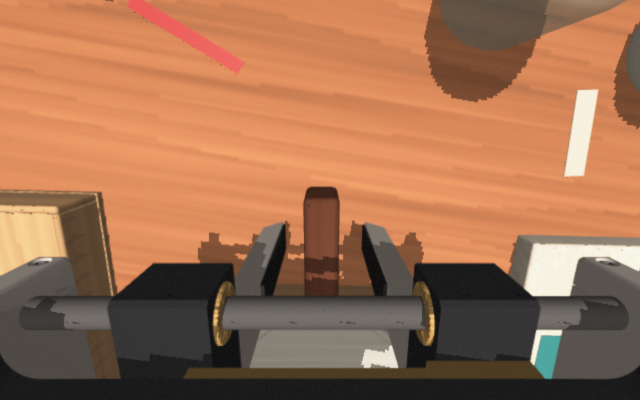

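View pics/s17.png

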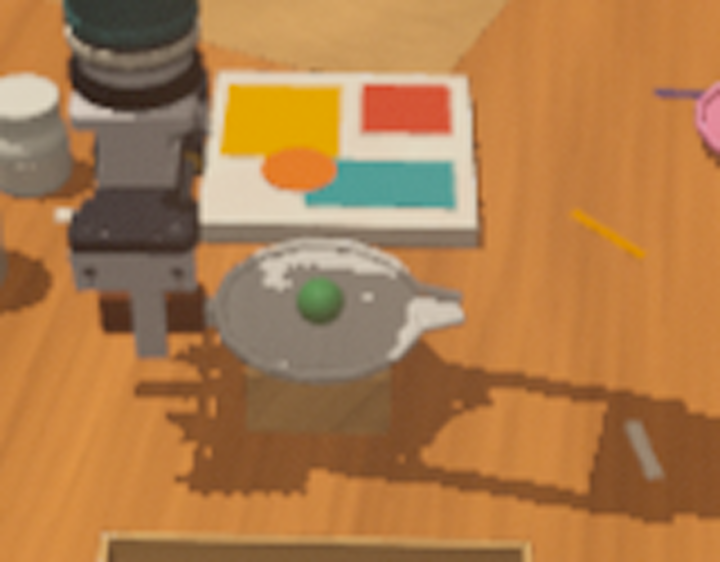

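```bash
python3 -m handwheel '[[[0,0,0.5,0,0,0,0.65],[0,0,0.5,0,0,0,0.75],[0,0,0,0,0,0,0.78],[0,0,0,0,0,0,0.8],[0,0,0,0,0,0,0.82],[0,0,0,0,0,0,0.85],[0,0,0,0,0,0,0.9],[0,0,0,0,0,0,0.95]]]' 15
python3 -m handwheel '[[[0,0,0,0,0,0,0.95],[0,0,0,0,0,0,1],[0,0,0,0,0,0,1]]]' 60
python3 - <<'E'
from h import *
where()
q,_=optics.snapshot('side');cv2.imwrite('pics/s18.png',cv2.resize(q[120:245,240:400],None,fx=4.5,fy=4.5,interpolation=2))
E
```

```text
clock: 22.95
tool_pos: [0.6109, 0.0107, 0.0193]
tcp_rot: [0.997, 0.08, -0.0, -0.0]
force: [0.5, -0.1, 0.0]
width: 0.018
clock: 23.32
tool_pos: [0.6109, 0.0107, 0.0193]
tcp_rot: [0.997, 0.08, -0.0, 0.0]
force: [-0.6, 0.6, 0.1]
width: 0.0175
23.32 [0.6109 0.0107 0.0193] psi 9.21 z [-1.e-04 -1.e-04 -1.e+00] j [-0.08  0.3   1.44 -0.    1.39  1.33] F [-0.58  0.61  0.15] T [ 0.152  0.058 -0.077] w 0.0175
```

View pics/s18.png

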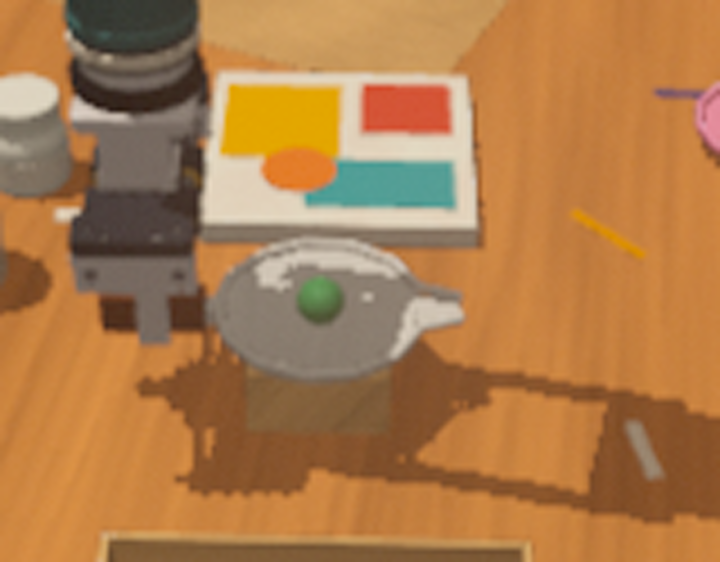

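```bash
python3 -m handwheel '[[[0,0,-0.5,0,0,0,1],[0,0,-1,0,0,0,1],[0,0,-2,0,0,0,1],[0,0,-3,0,0,0,1],[0,0,-3.5,0,0,0,1],[0,0,-3,0,0,0,1],[0,0,-2,0,0,0,1],[0,0,-1,0,0,0,1],[0,0,0,0,0,0,1]]]' 60
python3 - <<'E'
from h import *
where()
ims=[]
for n,s in(('side',np.s_[110:235,240:400]),('scene',np.s_[180:280,220:380])):
    q,_=optics.snapshot(n);ims.append(cv2.resize(q[s],None,fx=3,fy=3,interpolation=2));cv2.imwrite(f'pics/{n}19.png',q)
h=max(i.shape[0] for i in ims)
cv2.imwrite('pics/s19.png',np.vstack(ims)[:600*2])
E
```

```text
clock: 24.5
tool_pos: [0.611, 0.0107, 0.0354]
tcp_rot: [0.997, 0.08, 0.0, 0.0]
force: [1.0, 0.5, -2.2]
width: 0.0175
24.5 [0.611  0.0107 0.0354] psi 9.21 z [ 1.e-04 -1.e-04 -1.e+00] j [-0.08  0.29  1.43 -0.    1.42  1.33] F [ 0.95  0.45 -2.22] T [ 0.033 -0.182  0.009] w 0.0175
```

View pics/s19.png

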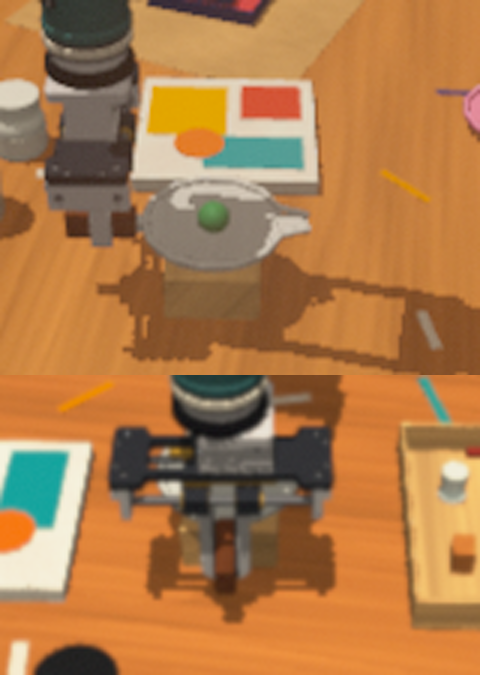

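```bash
python3 -m handwheel '[[[0,0,-2,0,0,0,1],[0,0,-5,0,0,0,1],[0,0,-8,0,0,0,1],[0,0,-10,0,0,0,1],[0,0,-12,0,0,0,1],[0,0,-12,0,0,0,1],[0,0,-12,0,0,0,1],[0,0,-10,0,0,0,1],[0,0,-7,0,0,0,1],[0,0,-4,0,0,0,1]]]' 60
python3 -m handwheel '[[[0,0,-2,0,0,0,1],[0,0,-0.5,0,0,0,1],[0,0,0,0,0,0,1],[0,0,0,0,0,0,1]]]' 60
cat > tilt.py <<'E'
from h import *
import sys
np.set_printoptions(precision=4,suppress=True)
where()
c0=np.array([float(sys.argv[1]),float(sys.argv[2])]);zu=float(sys.argv[3]);tag=sys.argv[4];ang=float(sys.argv[5])
ims=[]
for n in('side','scene'):
    q,d=optics.snapshot(n);C=cam(n);P=cloud(C,d);hsv=cv2.cvtColor(q,cv2.COLOR_BGR2HSV)
    g=cv2.inRange(hsv,(45,80,20),(85,255,255))>0
    rho=np.linalg.norm(P[...,:2]-c0,axis=-1)
    gg=g&(rho<.05)&(P[...,2]>zu)&(P[...,2]<zu+.06)
    if gg.any(): 
        u=np.nonzero(gg);cc=(u[1].mean(),u[0].mean());m=onz(C,[cc],zu+.021)[0];print(n,"marble",cc,m.round(4),"off",(m[:2]-c0).round(4))
    k=(rho<.058)&(rho>.018)&(hsv[...,1]<70)&(abs(P[...,2]-zu-.01)<.02)&~cv2.dilate(gg.astype(np.uint8),np.ones((7,7))).astype(bool)
    w=P[k]
    if len(w)>60:
        y=w[:,2]-zu-.006-np.tan(np.radians(8))*rho[k]
        dx=w[:,:2]-c0
        e=np.array([np.cos(np.radians(ang)),np.sin(np.radians(ang))]);f=np.array([-e[1],e[0]])
        A=np.c_[np.ones(len(w)),dx@e,dx@f];s=np.ones(len(w),bool)
        for _ in range(5):
            x=np.linalg.lstsq(A[s],y[s],rcond=None)[0];rs=y-A@x;s=abs(rs)<2.5*rs[s].std()
        print(n,len(w),"h off",x[0],"slope to handle deg",np.degrees(x[1]),"side deg",np.degrees(x[2]),"res",rs[s].std())
    uv=C; 
    pr=np.linalg.inv(np.eye(3))
    R_=C[2].T@(np.r_[c0,zu+.02]-C[3]);u0=int(C[0][0,0]*R_[0]/R_[2]+C[0][0,2]);v0=int(C[0][1,1]*R_[1]/R_[2]+C[0][1,2])
    ims.append(cv2.resize(q[max(0,v0-60):max(0,v0-60)+130,max(0,u0-90):max(0,u0-90)+190],(570,390),interpolation=2)[:300+90])
cv2.imwrite(f'pics/{tag}.png',cv2.resize(np.vstack(ims),None,fx=.76,fy=.76,interpolation=3))
E
python3 tilt.py .508 -.006 .15 t20 9.2
```

```text
clock: 25.85
tool_pos: [0.611, 0.0107, 0.1178]
tcp_rot: [0.997, 0.08, 0.0, 0.0]
force: [0.5, -0.2, -2.1]
width: 0.0176
clock: 26.35
tool_pos: [0.6108, 0.0106, 0.1195]
tcp_rot: [0.997, 0.08, -0.0, 0.0]
force: [-0.2, -0.7, -1.5]
width: 0.0178
26.35 [0.6108 0.0106 0.1195] psi 9.21 z [-0.0006 -0.0001 -1.    ] j [-0.08  0.24  1.32 -0.    1.58  1.33] F [-0.17 -0.67 -1.52] T [ 0.015 -0.139  0.055] w 0.0178
side marble (np.float64(310.51785714285717), np.float64(155.42857142857142)) [ 0.511  -0.0111  0.171 ] off [ 0.003  -0.0051]
side 636 h off 0.00024790944401632066 slope to handle deg -0.07658944459006056 side deg 0.11564310589874145 res 0.0008694488018551488
scene marble (np.float64(294.5), np.float64(190.4)) [ 0.5208 -0.0052  0.171 ] off [0.0128 0.0008]
scene 147 h off 0.0008669359360712928 slope to handle deg -0.1620951626462762 side deg 0.1188162721008786 res 0.0010134521722615368
```

View pics/t20.png

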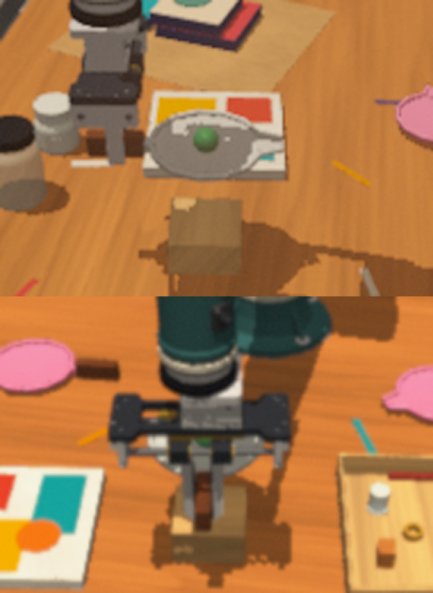

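```bash
python3 -m handwheel '[[[0,-0.9,0,0,0,-0.5,1],[0,-1.8,0,0,0,-1,1],[-0.06,-3.6,0,0,0,-2,1],[-0.14,-5.4,0,0,0,-3,1],[-0.25,-7.2,0,0,0,-4,1],[-0.25,-7.2,0,0,0,-4,1],[-0.25,-7.2,0,0,0,-4,1],[-0.25,-7.2,0,0,0,-4,1],[-0.25,-7.2,0,0,0,-4,1],[-0.25,-7.2,0,0,0,-4,1]]]' 60
python3 -m handwheel '[[[-0.25,-7.2,0,0,0,-4,1],[-0.25,-7.2,0,0,0,-4,1],[-0.25,-7.2,0,0,0,-4,1],[-0.25,-7.2,0,0,0,-4,1],[-0.25,-7.2,0,0,0,-4,1],[-0.25,-7.2,0,0,0,-4,1],[-0.25,-7.2,0,0,0,-4,1],[-0.25,-7.2,0,0,0,-4,1],[-0.25,-7.2,0,0,0,-4,1],[-0.25,-7.2,0,0,0,-4,1]]]' 60
python3 -m handwheel '[[[-0.25,-7.2,0,0,0,-4,1],[-0.25,-7.2,0,0,0,-4,1],[-0.19,-6.3,0,0,0,-3.5,1],[-0.1,-4.5,0,0,0,-2.5,1],[-0.06,-3.6,0,0,0,-2,1],[-0.02,-1.8,0,0,0,-1,1],[0,-0.9,0,0,0,-0.5,1],[0,-0.7,0,0,0,-0.4,1],[0,0,0,0,0,0,1],[0,0,0,0,0,0,1]]]' 60
python3 -c "
from h import *
M=R.from_quat(r.sense()['tcp_rot']).as_matrix();print('dish c',r.sense()['tool_pos']-M[:,0]*.1036)"
python3 tilt.py .5085 -.006 .15 t21 97.65
```

```text
clock: 27.7
tool_pos: [0.5883, 0.0606, 0.1199]
tcp_rot: [0.94, 0.341, 0.0, -0.0]
force: [-0.4, 0.5, -1.2]
width: 0.0175
clock: 28.95
tool_pos: [0.5271, 0.0962, 0.1199]
tcp_rot: [0.766, 0.642, -0.0, -0.0]
force: [0.1, 0.1, -1.4]
width: 0.0178
clock: 30.2
tool_pos: [0.4955, 0.0965, 0.1198]
tcp_rot: [0.659, 0.752, -0.0, 0.0]
force: [-0.5, -0.7, -1.4]
width: 0.0174
dish c [ 0.50924794 -0.00623325  0.1198233 ]
30.2 [0.4955 0.0965 0.1198] psi 97.6 z [-0.     -0.0001 -1.    ] j [ 0.08  0.01  1.58 -0.    1.56 -0.05] F [-0.45 -0.69 -1.42] T [ 0.097 -0.073 -0.015] w 0.0174
side marble (np.float64(310.0), np.float64(155.04347826086956)) [ 0.5126 -0.0126  0.171 ] off [ 0.0041 -0.0066]
side 233 h off 0.00042556442090350017 slope to handle deg 0.5026978324873758 side deg -0.22926586628189594 res 0.000914171686196992
scene marble (np.float64(294.9428571428571), np.float64(186.87142857142857)) [ 0.5065 -0.0067  0.171 ] off [-0.002  -0.0007]
scene 736 h off 0.0013396639249683487 slope to handle deg 0.07157502243565529 side deg 0.1533952116196022 res 0.0011203504382896162
```

View pics/t21.png

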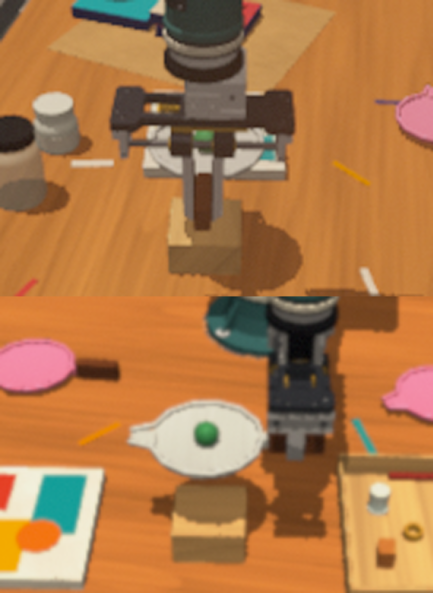

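```bash
python3 - <<'E'
from h import *
np.set_printoptions(precision=4,suppress=True)
q,d=optics.snapshot('scene');C=cam('scene');hsv=cv2.cvtColor(q,cv2.COLOR_BGR2HSV);P=cloud(C,d)
m=((hsv[...,1]<70)&(abs(P[...,2]-.16)<.025)&(abs(P[...,1])<.12)&(abs(P[...,0]-.51)<.1)).astype(np.uint8)
n,l,s,ce=cv2.connectedComponentsWithStats(m);i=1+np.argmax(s[1:,4]);m=l==i
k=max(cv2.findContours(m.astype(np.uint8),0,1)[0],key=cv2.contourArea).reshape(-1,2)
w=onz(C,k,.17)[:,:2]
from scipy.optimize import least_squares
c=np.array([.509,-.006])
for _ in range(4):
    rr=np.linalg.norm(w-c,axis=1);a=w[abs(rr-.067)<.006];a=a[a[:,1]<.04]
    c=least_squares(lambda x:np.linalg.norm(a-x,axis=1)-.067,c,loss='soft_l1',f_scale=.001).x
rr=np.linalg.norm(w-c,axis=1);print("centre",c,len(a))
lw=onz(C,k[rr>.079],.167)[:,:2];lp=lw.mean(0);v=lp-c;print("lip",lp,len(lw),"dir from -y deg",np.degrees(np.arctan2(v[0],-v[1])))
p=cv2.resize(q[155:275,160:320],None,fx=4.5,fy=4.5,interpolation=2);cv2.imwrite('pics/f22.png',p);where()
E
```

```text
centre [ 0.5117 -0.0044] 88
lip [ 0.5173 -0.0896] 14 dir from -y deg 3.8178543995046397
30.35 [0.4955 0.0965 0.1198] psi 97.61 z [-0.     -0.0001 -1.    ] j [ 0.08  0.01  1.58 -0.    1.56 -0.05] F [-0.41  0.16 -1.9 ] T [ 0.045 -0.084  0.021] w 0.0178
```

View pics/f22.png

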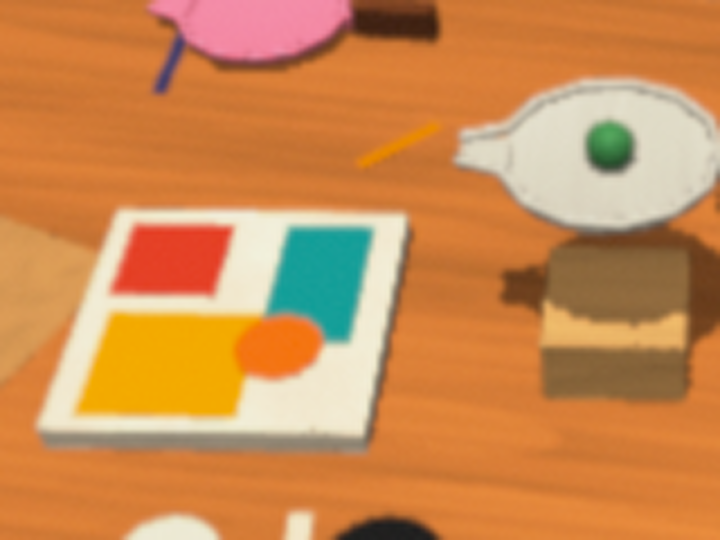

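```bash
python3 - <<'E'
from h import *
q,d=optics.snapshot('scene');C=cam('scene');st=r.sense();M=R.from_quat(st['tcp_rot']).as_matrix()
c=st['tool_pos']-M[:,0]*.1036;c[2]=.15
K,dc,Rc,cc=C
def pr(p):
    return cv2.projectPoints(np.array(p,float).reshape(-1,1,3),cv2.Rodrigues(Rc.T)[0],-Rc.T@cc,K,dc)[0].reshape(-1,2)
im=q.copy();im=cv2.resize(im[155:235,225:355],None,fx=6,fy=6,interpolation=2)
def dot(p,col):
    for u in pr(p): cv2.circle(im,tuple(int(x) for x in ((u-[225,155]+.5)*6)),3,col,-1)
for ang,col in((97.6,(0,0,255)),(94,(255,0,0))):
    a=np.radians(ang+180);e=np.array([np.cos(a),np.sin(a)]);f=np.array([-e[1],e[0]])
    dot([np.r_[c[:2]+.085*e+t*f,.167] for t in(-.012,0,.012)],col)
t=np.linspace(0,2*np.pi,40);dot(np.c_[c[0]+.067*np.cos(t),c[1]+.067*np.sin(t),np.full(40,.17)],(0,200,0))
cv2.imwrite('pics/f23.png',im)
for n,uv in(('lip mid',(261.8,187.9)),):print(n,onz(C,[uv],.167))
E
```

```text
lip mid [[ 0.51967941 -0.09325724  0.167     ]]
```

View pics/f23.png

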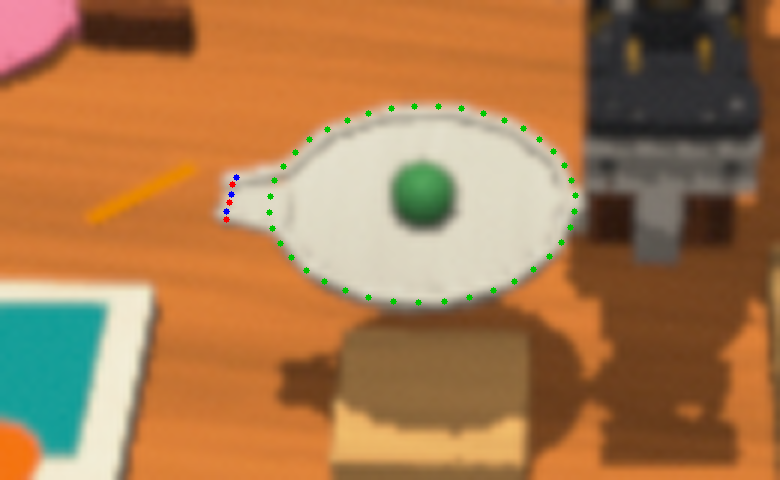

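```bash
python3 -m handwheel '[[[0,0,0,0,0,0,1],[0,0,0,0,0,0,1],[0,0,0,0,0,0,1],[0,0,0,0,0,0,1]]]' 60; python3 tilt.py .5085 -.006 .15 t24 97.6; python3 -c "
from plant import r
print(abs(r.sense()['joint_vel']).max());print(r.hand_in())"
```

```text
clock: 30.9
tool_pos: [0.4955, 0.0965, 0.1199]
tcp_rot: [0.659, 0.752, -0.0, 0.0]
force: [-0.4, 0.1, -1.8]
width: 0.0176
30.9 [0.4955 0.0965 0.1199] psi 97.61 z [ 0.0001 -0.0001 -1.    ] j [ 0.08  0.01  1.58 -0.    1.56 -0.05] F [-0.4   0.1  -1.76] T [ 0.103 -0.116 -0.024] w 0.0176
side marble (np.float64(310.1666666666667), np.float64(155.0)) [ 0.5122 -0.0129  0.171 ] off [ 0.0037 -0.0069]
side 236 h off 0.0003924592019647759 slope to handle deg 0.8486501199763775 side deg -0.09398478599059706 res 0.0008431240064965842
scene marble (np.float64(294.98571428571427), np.float64(186.87142857142857)) [ 0.5065 -0.0066  0.171 ] off [-0.002  -0.0006]
scene 741 h off 0.0013553395510847342 slope to handle deg 0.08009157943127423 side deg 0.1018707518724303 res 0.001272900095895211
0.0020158059826731302
the job is handed in; nothing more can be done
None
```

I picked the small green marble out of the crate and set it in the aluminium dish. I then lifted the dish by its handle 10 cm straight up and turned it 88.4° about its own axis so the lip faces the canvas. I handed it in at about 31 s, still gripped at 60 N and still.

**Fingertips:** they really sit about 25–30 mm behind the reported TCP, where the description says 8 mm ahead. My first close therefore shut above the marble without touching it. I corrected for this, and also re-gripped the marble once in the crate so it would protrude enough to set down gently.

**Last checks:**
- **Height and position:** the dish is about 100 mm above the riser, with its centre within about 1 mm of where it started.
- **Level:** the scene camera, which had a clear view, gives about 0.1°. The side camera, mostly blocked by the gripper, gives up to 0.85°.
- **Marble:** the scene camera puts it within about 2 mm of the dish centre. The side camera says about 8 mm, but the gripper partly hides the marble there.
- **Lip direction:** the grip geometry puts the lip within about 0.1° of the canvas direction (97.6° against 97.7°). A coarse image fit of the lip read about 4° off. An overlay of the dish outline matched the rim; at the lip tip the picture fell between the two readings. I trusted the grip geometry and did not adjust.
- **Other things:** I did not measure the other objects again at the end. In the last pictures that showed them, the other crate items, the jar and the paint pot looked untouched. The brush was not in the last close-ups, but the arm never went near it.

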